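Set up the stone polisher

ROBOT

A 6-joint arm with a two-finger parallel gripper is mounted at the origin on the work surface. World frame = base frame: x ahead of the robot, y to its left, z up, the work surface at z = 0. Lengths are in mm, angles in rad, forces in N, time in s.
With the tool pointing down it reaches from about 350 to 875 mm from the base axis. Payload 4.2 kg.
Tool frame: the origin (TCP) lies midway between the tips of the shut fingers; the grasp point (between the pads) lies 19 mm behind it; z points along the fingers, y is the line along which they close (so a half turn about z gives the same grasp; the last joint's range is limited). The gripper opens to 85 mm and grips with 20 to 120 N. Pads are 22 mm wide; open, the fingers measure 114 mm over their backs; the gripper's body (76 mm by 85 mm) begins 54 mm behind the grasp point. The pads swing forward as they close: fully open they stand 13 mm farther back than shut.
Start: joints at [1.58, 0.385, 0.008, 0, -1.194, -0.259], TCP at [154.475, 605.588, 231.312] pointing down, gripper open.
Joint ranges: [-3.14, 3.14], [-1.21, 2.06], [-1.07, 1.41], [-3.16, 2.05], [-2.99, -0.16], [-3.1, 3.1]. Speed limits (rad/s): [2.79, 2.79, 3.14, 3.14, 3.14, 3.14].

INTERFACE

Orientations are given as a unit quaternion [x, y, z, w].
In Python, from bench import arm gives the robot as it stands.
- The arm moves only by the tool send_rows, never from a script. Its argument "targets" is a list of rows, each an object of numbers: "gripper": the gripper command: -1 is fully open, 1 is shut, values between are in proportion; "x", "y", "z": the shift along the tool's x, y, z in cm; "ax", "ay", "az": the turn, a rotation vector about the tool's x, y, z in degrees. A call has 1 to 5 rows; each row shifts and turns the commanded pose from where the row before left it, along the tool's axes as they then stand; what a row does not reach is not made up. A row lasts 1/12 s, in which the tool goes at most 41.7 mm and 7.16 degrees, less where a joint would pass 70% of its speed; a pose out of reach is approached as far as the arm can. A call is refused whole if a number of a shift passes 4.17 or a number of a turn 7.16, either way. A call with a gripper value outside its range is refused whole. The fingers move at their own pace and stop on an object; the grip force is fixed at half the most. Time passes only in rows, so rows that do not move let the fingers close. It gives the time, the measured TCP pose, the force, the opening and the grip force at its end, in the units of the state.
- arm.read_state(): the state, without advancing time (a new reading comes with each control period).
- arm.get_image(name): name is "scene" or "top"; returns (picture, depth): 420x560x3 uint8, red, green, blue; 420x560 float32, mm along the optical axis (not along the pixel's ray), 0 where there is no reading.
- arm.camera_model(name): a dict with "fx", "fy", "cx", "cy" (pixels), "cam_to_world" (4x4, takes a point from camera to world coordinates). Camera axes: x right, y down, z forward; pixel columns grow to the right and rows downward; lengths in mm; the calibration is good to about 2 mm. A picture is of the moment at which its call begins. camera_model takes no time and is no camera call.
- arm.job_done(): hands the job in; it is judged then, once.
Trained networks look in the newest picture that a camera, given by its name, has taken for a name from the list of things; names that differ only in an ending like _2 or _b are one class to them, and where a whole thing is asked for, a point or a joint stands for the part that bears it (a point fixed in the world has none). Each returns a list of dicts, best first, with "score" (0 to 1); they miss things now and then, are a little off and sometimes report something else, mostly with a low value. They report only what shows in the picture. A call takes as long as a camera call. They do not tell look-alikes from the thing itself.
- arm.boxes_of(camera, thing): "rect" ([left, top, width, height] in pixels, round what is visible of it).
The state is a dict: "clock": time; "joints": joint angles; "joint_vel": joint speeds; "joint_efforts": joint torques, N m; "position": TCP position; "ee_rot": TCP orientation; "contact_force": force on the tool from outside, world axes, zero at the start; "wrist_torque": the same for the moment, N m; "gripper_width": finger opening in mm; "grasp_force": force on a finger pad.
Only numpy, scipy, OpenCV 4.12 (cv2) and the standard library are available. Lean on these libraries where they do the work, as an engineer would, in place of code of your own. Each camera call takes 0.05 s, during which the arm holds its last target. There are 200 camera calls.

TASK

Get the stone polisher ready for a run: first swing the folding wall hook fully out from the board, then take the dust cover off the polisher's base and hang it on the hook by its stirrup handle. Then seat the bowl fully home on the base, with both pegs in its foot, and after that put every pebble lying on the bench into the bowl. Leave the tub, the lamp and the tin where they are.

Things in the scene. Friction and masses are not known exactly. Their poses are not given: they have to be found in the camera images.
- hook (a joint): angle of the folding wall hook: 0 = folded flat along the board, growing to its stop at 1.571 = straight out from the board. It turns counter-clockwise seen from above about an upright pin, with friction (0.25 N m, about 2 N at its tip) and stays where it is left; it starts between 0 and 0.3
- hook_hinge (a point): hook's hinge pin at the height of the bar's axis (200 mm over the bench). This frame turns with the hook: y runs along the bar to the tip, z is up. The bar is 12 mm round steel; at the hinge its axis is 40 mm in front of the board's face, so that much room lies behind it when folded
- hook_tip (a point): outer end of the hook's bar on its axis, 120 mm from the hinge pin. Here the bar is turned up into a 12 mm pin with a 16 mm ball end, whose top is 34 mm above the bar's axis. Nothing is below or beyond the tip
- board: upright plywood board, fixed, 300 mm wide, 18 mm thick, 235 mm high, to the robot's left; origin at the foot of its front face, midway. Its x axis points into the board, away from its front, so the opened hook points along -x of this frame; the hinge is at y = -40 mm and the folded hook lies along +y
- base_deck (a point): centre of the flat deck of the stone polisher's base, a fixed grey block 150 mm (x) by 160 mm (y), deck 60 mm above the bench. Two steel pegs stand on the deck at y = +45 and -45 mm of this frame: 14 mm diameter, 14 mm high, with tapered tips. The cover lies over them at the start
- cover_grip (a point): grasping point of the cover's handle, in a dark wooden grip, a flat block 14 mm thick (x), 46 mm long (y), 34 mm high, whose top is 14 mm above this point and underside 20 mm below it. z up, cross bar along y; either way round is alike. This point is 131 mm above the cover's lower rim
- cover_bar (a point): centre of the underside of the cover's stirrup cross bar (the bar that rests on the hook), 28 mm straight below cover_grip and 68 mm above the pan's flat top; axes as cover_grip. The cross bar is 10 mm thick in x
- bowl_post (a point): grasping point on the bowl's centre post, on its axis, 90 mm above the underside of the bowl's foot and 20 mm below the post's top. The post is 26 mm square, sides along x and y. When the bowl is home, its foot flat on the deck, this point is 90 mm above the deck
- cover: loose aluminium dust cover (0.22 to 0.37 kg), an inverted pan 130 by 130 mm and 35 mm high, lying on the polisher's base; origin at the centre of its lower rim, axes as cover_grip. A steel stirrup stands on it, 10 mm deep in x; its window is 72 mm wide (y) and 68 mm high. The wooden grip sits on the stirrup's cross bar
- bowl: loose grey plastic bowl (0.32 to 0.52 kg), 192 mm across; origin at the centre of the underside of its foot. Rim 90 mm and inner floor 23 mm above it; the floor is 72 mm in radius, walls slope out to 91. Foot 80 (x) by 130 (y) by 18 mm deep with two 18 mm through holes at y = +45 and -45 mm for the base's pegs, either way round
- tub: bystander: closed white plastic tub, 68 mm across, 130 mm high, origin at the centre of its underside; leave it alone
- lamp: bystander: squat glass spirit lamp, 100 mm across, 115 mm high, origin at the centre of its underside; leave it alone
- tin: bystander: flat dark tin box, 100 by 170 by 35 mm, origin at the centre of its underside; leave it alone
- stone0_mid (a point): centre of a loose rough pebble (0.2 kg), a rounded block 60 mm (x) by 42 mm (y) by 36 mm (z); absent in some starts
- stone0: the same pebble; origin at the centre of its underside (18 mm below its centre), axes as the point
- stone1_mid (a point): centre of a loose rough pebble (0.2 kg), a rounded block 60 mm (x) by 42 mm (y) by 36 mm (z); absent in some starts
- stone1: the same pebble; origin at the centre of its underside (18 mm below its centre), axes as the point
- stone2_mid (a point): centre of a loose rough pebble (0.2 kg), a rounded block 60 mm (x) by 42 mm (y) by 36 mm (z); absent in some starts
- stone2: the same pebble; origin at the centre of its underside (18 mm below its centre), axes as the point
- stone3_mid (a point): centre of a loose rough pebble (0.2 kg), a rounded block 60 mm (x) by 42 mm (y) by 36 mm (z); absent in some starts
- stone3: the same pebble; origin at the centre of its underside (18 mm below its centre), axes as the point
Things that resemble listed ones, but are neither listed nor needed, are in the scene too. What is shaped like the stone2 but blue or green is not meant.

How it is judged (in metres and radians):
On the way, in this order (a step that is already met when the one before it is completed fails the run):
1. the wall hook is swung out from the board (value of joint hook above 1.35 rad), for 0.2 s.
2. the cover hangs on the hook by its stirrup and is let go (value of joint hook above 1.35 rad and y of cover_bar in the frame of hook_hinge between 0.03 and 0.115 m and x of cover_bar in the frame of hook_hinge between -0.036 and 0.036 m and z of cover_bar in the frame of hook_hinge between -0.005 and 0.018 m and angle between cover_grip's own z axis and vertical below 0.4 rad and contact force between the fingers and cover below 0.1 N), for 0.3 s.
3. the bowl sits home on the base, pegs in its foot, and is let go (horizontal distance between bowl_post and base_deck below 0.005 m and z of bowl_post in the frame of base_deck below 0.094 m and angle between bowl_post's own z axis and vertical below 0.04 rad and angle between the y axis of bowl_post and the y axis of base_deck, either way round below 0.09 rad and contact force between the fingers and bowl below 0.1 N), for 0.3 s.
4. every pebble is in the bowl (horizontal distance between each of stone0_mid, stone1_mid, stone2_mid, stone3_mid and bowl_post below 0.084 m and z of stone0_mid in the frame of bowl_post between -0.07 and 0 m and z of stone1_mid in the frame of bowl_post between -0.07 and 0 m and z of stone2_mid in the frame of bowl_post between -0.07 and 0 m and z of stone3_mid in the frame of bowl_post between -0.07 and 0 m and horizontal distance between bowl_post and base_deck below 0.005 m and z of bowl_post in the frame of base_deck below 0.094 m and angle between bowl_post's own z axis and vertical below 0.04 rad and angle between the y axis of bowl_post and the y axis of base_deck, either way round below 0.09 rad), for 0.2 s.
At the end, for the whole second after the job is handed in: The hook is out (over 1.35 rad), the cover hanging still on its bar by the stirrup; the bowl is home on the base (within 5 mm sideways, 4 mm in height, 0.09 rad in turn, 0.04 rad in tilt); every pebble present lies still in the bowl, its centre below the rim and within 84 mm of the axis (all of step 2 and all of step 4 and linear speed of each of cover, bowl, stone0, stone1, stone2, stone3 below 0.03 m/s); the robot touches nothing.
It fails at once if the tub is moved more than 30 mm (distance of tub from where it was at the start of the episode above 0.03 m).
It fails at once if the lamp is moved more than 30 mm (distance of lamp from where it was at the start of the episode above 0.03 m).
It fails at once if the tin is moved more than 30 mm (distance of tin from where it was at the start of the episode above 0.03 m).
Of stone0, stone1, stone2, stone3 only 2 to 4 are there at a start; the rules pass over those that are not, and their reading is None.
At some moment in a run one of stone0, stone1, stone2, stone3 may be knocked a few centimetres aside while the robot is not near it.
Once in a run the grip may slacken for a moment while it holds something.
It also fails if it takes over 210 s, if anything falls off the work surface, if the arm or the gripper's body presses on something with over 40 N, if the wrist force passes 120 N, or if a joint passes its speed limit or range.

## Working session

There is one attempt and no reset: what is moved stays moved. The work goes in short steps, Python scripts to look and compute and a tool call to move; the robot and the scene stay as the last step left them, time stands still between calls to the robot, and variables do not carry over. Pictures are saved under pics/ and viewed, at most 14 in all, crops included, and the job is handed in when it is done.

Besides the shell and the picture viewer there is one more tool, called after "Request:" as name([rows], argument=value, ...), one row to a line, values as JSON. send_rows: Moves the arm, as the interface text tells. Its arguments: {"type":"object","properties":{"targets":{"type":"array"}},"required":["targets"]}

```bash
mkdir -p pics
cat > h.py <<'E'
import numpy as np, cv2
from bench import arm
def cap(n):
    im,d=arm.get_image(n); return im,d,arm.camera_model(n)
def world(d,m):
    v,u=np.mgrid[:d.shape[0],:d.shape[1]]
    p=np.stack([(u-m['cx'])/m['fx']*d,(v-m['cy'])/m['fy']*d,d,np.ones_like(d)],-1)
    return (p@np.array(m['cam_to_world']).T)[...,:3]
def save(im,f): cv2.imwrite('pics/'+f,cv2.cvtColor(im,cv2.COLOR_RGB2BGR))
E
python3 - <<'E'
from h import *
s=arm.read_state(); print(s)
for n in('top','scene'):
    im,d,m=cap(n); save(im,n+'0.png'); np.savez(n+'0.npz',im=im,d=d,w=world(d,m))
    print(n,m['fx'],np.round(m['cam_to_world'],3).tolist())
    for t in('hook','cover','cover_grip','bowl','bowl_post','stone0','tub','lamp','tin','board'):
        print(n,t,[(b['rect'],round(b['score'],2)) for b in arm.boxes_of(n,t)][:7])
E
```

```text
{'clock': 0.0, 'joints': array([ 1.57958912e+00,  3.85578668e-01,  6.57701061e-03, -5.04537796e-04,
       -1.19400614e+00, -2.58599429e-01]), 'joint_vel': array([-0.00055785,  0.00103382,  0.00182955, -0.00077133, -0.00258401,
       -0.00031276]), 'joint_efforts': array([ 3.77306324e-04, -3.92284799e+01,  1.88399041e+01,  4.18596670e+00,
       -4.51592627e-03,  9.28195590e-06]), 'position': array([154.34657356, 605.01536107, 230.18832334]), 'ee_rot': array([ 9.92197483e-01, -1.24671077e-01, -8.49847831e-05,  1.12712113e-03]), 'contact_force': array([0.30213466, 0.19334909, 0.63142043]), 'wrist_torque': array([ 0.01376011,  0.01830007, -0.00349915]), 'grasp_force': 0.0, 'gripper_width': 85.51037081868152}
top 496.5851694038569 [[0.017, -0.991, 0.131, 371.093], [-1.0, -0.017, -0.003, 6.95], [0.005, -0.131, -0.991, 1276.243], [0.0, 0.0, 0.0, 1.0]]
top hook [([105.8, 172.5, 19.4, 58.9], 0.91)]
top cover [([265.5, 126.8, 63.5, 66.5], 0.81)]
top cover_grip [([264.2, 123.5, 65.9, 63.4], 0.91)]
top bowl [([400.7, 177.6, 87.3, 79.4], 0.89)]
top bowl_post [([402.5, 180.6, 85.8, 76.6], 0.91)
[... 854 characters left out ...]
[178.8, 210.7, 65.5, 74.8], 0.66)]
scene bowl [([153.4, 137.6, 60.4, 50.3], 0.89)]
scene bowl_post [([154.1, 136.4, 62.2, 55.2], 0.69)]
scene stone0 [([307.9, 240.1, 16.9, 21.0], 0.78), ([277.4, 198.8, 16.2, 16.2], 0.77), ([211.4, 199.0, 18.5, 17.9], 0.72), ([282.2, 274.0, 23.8, 20.0], 0.66), ([252.8, 216.9, 21.4, 20.8], 0.61), ([243.1, 192.0, 20.3, 14.7], 0.59), ([362.9, 265.3, 40.3, 65.9], 0.34)]
scene tub [([145.4, 197.2, 33.4, 51.5], 0.74), ([154.3, 135.8, 60.4, 52.4], 0.52)]
scene lamp [([374.9, 252.7, 40.7, 35.4], 0.7), ([305.6, 247.4, 21.6, 16.4], 0.24)]
scene tin [([229.1, 137.0, 53.2, 42.6], 0.95)]
scene board [([339.9, 267.2, 109.1, 152.8], 0.88), ([158.0, 134.7, 59.3, 54.2], 0.7)]
```

View pics/top0.png

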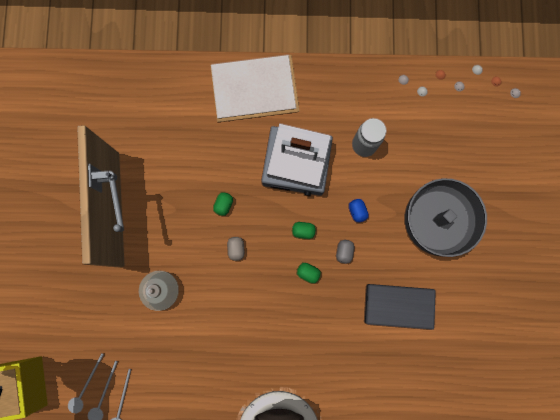

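View pics/scene0.png

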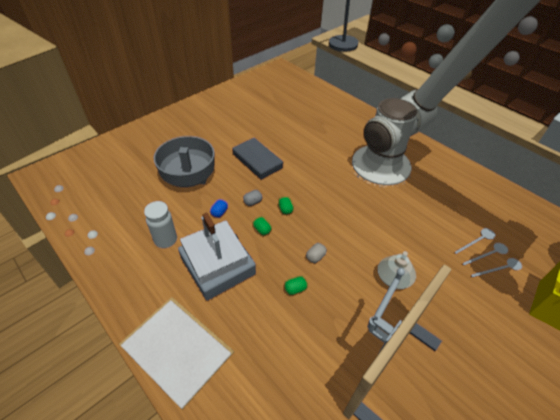

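Pebble candidates in the top view: grey at (236,248) and (345,251). Green at (223,204), (304,230) and (309,273), and blue at (359,210), are decoys. I choose the two grey ones. Hook tip is at (118,228), cover grip at (300,143), bowl at (446,218).

Run:
```python
from h import *
z=np.load('top0.npz'); w=z['w']; im=z['im'].astype(int); d=z['d']
def reg(n,u0,v0,u1,v1,lo,hi,extra=None):
    W=w[v0:v1,u0:u1].reshape(-1,3); I=im[v0:v1,u0:u1].reshape(-1,3)
    k=(W[:,2]>lo)&(W[:,2]<hi)
    if extra is not None:k&=extra(I)
    P=W[k]
    if len(P)<4: print(n,len(P));return
    c,s,a=cv2.minAreaRect(P[:,:2].astype(np.float32))
    print(n,len(P),'mean',P.mean(0).round(1),'rect',np.round(c,1),np.round(s,1),round(a,1),'z',np.percentile(P[:,2],[5,50,95]).round(1))
reg('hook',95,160,130,240,190,250)
reg('hooktip',108,218,128,238,205,250)
reg('hookbar',108,180,125,222,190,212)
reg('board',75,120,125,270,225,245)
reg('grip',270,125,330,165,170,215)
reg('pantop',260,120,335,200,85,110)
reg('deck',255,120,335,205,50,70)
reg('post',400,175,490,260,98,125)
reg('rim',400,175,490,260,84,95)
reg('tub',350,110,390,160,100,140)
reg('tin',355,275,445,335,25,45)
reg('lamp',135,265,185,315,40,130)
for n,b in dict(sA=(222,232,250,266),sB=(330,236,360,268),blue=(346,196,374,226)).items(): reg(n,*b,10,45)
z2=np.load('scene0.npz'); 
w,im=z2['w'],z2['im'].astype(int)
reg('S grip',175,205,250,260,175,215)
reg('S pantop',175,215,255,290,88,110)
reg('S post',150,135,220,190,100,125)
reg('S hooktip',390,255,412,280,212,250)
reg('S hook',365,260,412,340,194,212)
a=cv2.resize(z['im'][110:260,200:400],(800,600),interpolation=cv2.INTER_CUBIC); save(a,'crop1.png')
```

```text
hook 568 mean [539.1 375.2 209.2] rect [536.3 387.7] [159.5  65.2] 10.1 z [192.4 206.2 230.5]
hooktip 82 mean [479.  350.8 221.5] rect [483.3 351.1] [30.6 14.4] 1.9 z [205.5 227.5 234.4]
hookbar 243 mean [536.9 365.2 204.9] rect [536.7 366. ] [94.8 13. ] 13.9 z [200.4 205.1 209. ]
board 1454 mean [543.2 419.4 233.8] rect [550.3 394.7] [299.3  82.2] 7.3 z [226.6 234.3 238.1]
grip 250 mean [673.2 -37.3 192.9] rect [675.5 -37. ] [84.7 15.2] 76.9 z [170.9 200.3 207.3]
pantop 2470 mean [670.8 -36.4  95.4] rect [675.4 -36.8] [130.  131.4] 77.4 z [91.4 95.5 99.3]
deck 920 mean [648.1 -22.   59.7] rect [671.6 -33.9] [160.  150.6] 81.3 z [53.9 59.8 64.4]
post 140 mean [ 527.9 -395.7  109.1] rect [ 528.5 -396.9] [26.2 27.7] 45.0 z [102.  109.5 113.8]
rim 622 mean [ 529.4 -403.4   89.5] rect [ 528.4 -397.1] [189.9 190.4] 15.4 z [85.  89.6 93.3]
tub 615 mean [ 724.6 -210.4  125.7] rect [ 727.4 -212.4] [61.5 63. ] 6.2 z [103.4 129.7 133.6]
tin 2807 mean [ 311.1 -294.2   35.2] rect [ 310.9 -296.2] [171.2 100. ] 86.4 z [30.6 35.2 39.3]
lamp 1030 mean [341.  298.1  63.9] rect [340.9 302.7] [88.2 88.4] 11.1 z [42.3 63.5 92.5]
sA 357 mean [447.6 115.9  31.9] rect [447.8 117. ] [58.1 40.9] 1.6 z [22.6 32.6 38.4]
sB 358 mean [ 444.7 -158.2   32. ] rect [ 445.4 -159.8] [42.1 59.5] 82.6 z [22.5 33.  39. ]
blue 353 mean [ 549.2 -191.5   31.7] rect [ 550.9 -193.4] [59.5 43.1] 24.9 z [21.8 32.5 38.9]
S grip 168 mean [680.8 -31.6 198.2] rect [678.  -36.5] [47.3 14.7] 77.7 z [178.5 203.3 207.4]
S pantop 2027 mean [682.6 -31.4  95.9] rect [677.8 -38.2] [133.4 130.3] 77.4 z [93.  95.9 98.4]
S post 65 mean [ 533.5 -393.6  108.9] rect [ 532.5 -395.6] [24.4 26.4] 45.3 z [101.1 110.3 112.9]
S hooktip 67 mean [480.6 351.9 227.4] rect [479.  352.1] [12.  14.2] 50.4 z [214.7 230.1 234.8]
S hook 329 mean [539.5 366.1 204.9] rect [541.9 367.3] [115.9  76.7] 45.5 z [199.7 205.2 208.9]
```

View pics/crop1.png

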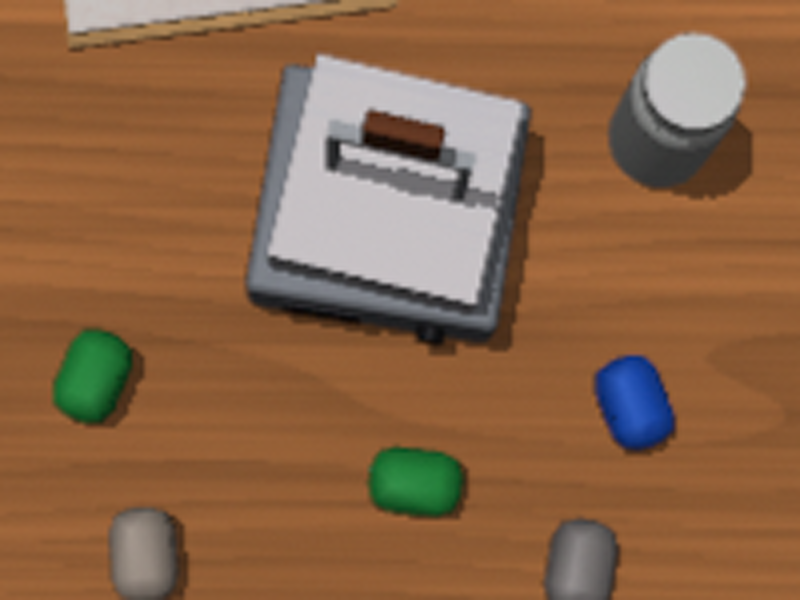

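The crop shows the cover's wooden grip at crop (403,135), both grey pebbles at the bottom edge (145,555) and (582,560), and the decoys clearly green and blue. The grey ones are the right choice. Next I plan the hook swing.

```bash
cat >> h.py <<'E'
def yaw(s=None):
    s=s or arm.read_state(); from scipy.spatial.transform import Rotation as R
    x=R.from_quat(s['ee_rot']).as_matrix()[:,0]; return np.degrees(np.arctan2(x[1],x[0]))
def plan(wps,p=None,a=None,step=40):
    """wps: (x,y,z,yaw); prints rows n x {x,y,z,az}: total tool shift (cm) & count per leg; tool down"""
    s=arm.read_state(); p=np.array(s['position'] if p is None else p,float); a=yaw(s) if a is None else a
    print('at',p.round(1),'yaw',round(a,1),'j',s['joints'].round(2),'w',round(s['gripper_width'],1),'t',s['clock'],'F',s['contact_force'].round(1))
    for x,y,z,b in wps:
        if b is None:b=a
        da=(b-a+180)%360-180
        d=np.array([x,y,z])-p
        n=max(int(np.ceil(np.linalg.norm(d)/step)),int(np.ceil(abs(da)/7.1)),1)
        # n rows: shift in frame then turn; straight line -> per row numbers
        rows=[]
        for i in range(n):
            c,s_=np.cos(np.radians(a)),np.sin(np.radians(a)); e=d/n/10
            rows.append((round(e[0]*c+e[1]*s_,2),round(e[0]*s_-e[1]*c,2),round(-e[2],2),round(-da/n,2)))
            a+=da/n
        p=np.array([x,y,z]);
        print((x,y,z,round(b,1)),n,rows[0] if len(set(rows))==1 else rows)
E
python3 - <<'E'
from h import *
plan([(154,605,300,None),(508,391,300,None),(508,391,300,-90)])
z=np.load('scene0.npz'); a=cv2.resize(z['im'][125:200,140:240],(800,600),interpolation=cv2.INTER_CUBIC)
b=cv2.resize(np.load('top0.npz')['im'][170:265,395:495],(400,380),interpolation=cv2.INTER_CUBIC)
a[:380*3//4,400:]=cv2.resize(b,(400,285)); save(a,'crop2.png')
E
```

```text
at [154.5 605.6 231.3] yaw -14.3 j [ 1.58  0.38  0.01 -0.   -1.19 -0.26] w 85.8 t 1.1 F [ 0.1 -0.3  0.4]
(154, 605, 300, np.float64(-14.3)) 2 (np.float64(-0.02), np.float64(0.04), np.float64(-3.44), np.float64(-0.0))
(508, 391, 300, np.float64(-14.3)) 11 (np.float64(3.6), np.float64(1.09), np.float64(-0.0), np.float64(-0.0))
(508, 391, 300, -90) 11 (np.float64(0.0), np.float64(-0.0), np.float64(-0.0), np.float64(6.88))
```

View pics/crop2.png

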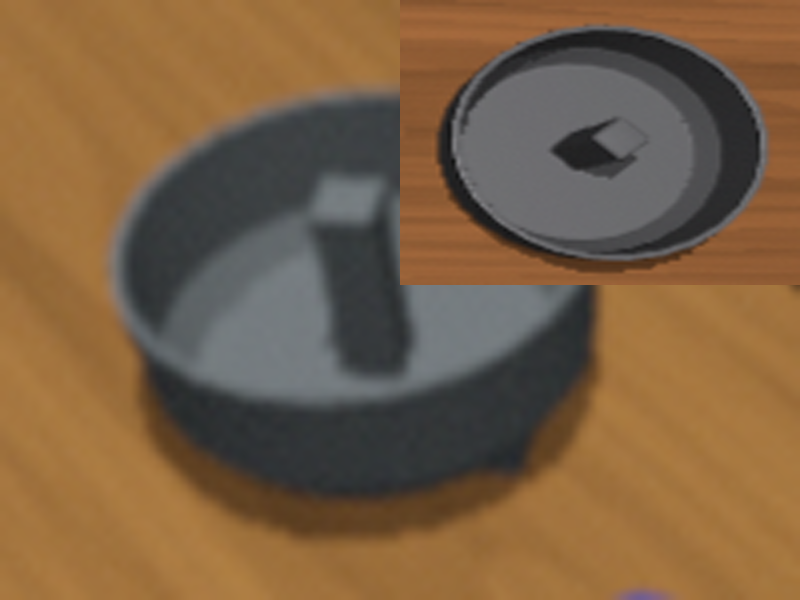

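Request:
send_rows([
  {"gripper": 1, "z": -3.5},
  {"gripper": 1, "z": -3.5},
  {"gripper": 1, "x": 3.96, "y": 1.2},
  {"gripper": 1, "x": 3.96, "y": 1.2, "az": 5},
  {"gripper": 1},
])

```text
$.targets[0]: bad value
```

The crop shows the bowl post as a diamond (about 45° yaw), and a foot corner peeking out at scene pixel about (205,182). I need its world position to resolve the yaw.

Request:
send_rows([
  {"gripper": 1, "x": 0, "y": 0, "z": -3.5, "ax": 0, "ay": 0, "az": 0},
  {"gripper": 1, "x": 0, "y": 0, "z": -3.5, "ax": 0, "ay": 0, "az": 0},
  {"gripper": 1, "x": 3.6, "y": 1.1, "z": 0, "ax": 0, "ay": 0, "az": 0},
  {"gripper": 1, "x": 3.6, "y": 1.1, "z": 0, "ax": 0, "ay": 0, "az": 0},
  {"gripper": 1, "x": 3.6, "y": 1.1, "z": 0, "ax": 0, "ay": 0, "az": 0},
])

```text
clock: 1.52
position: [251.4, 546.6, 302.1]
ee_rot: [0.992, -0.124, -0.0, -0.001]
contact_force: [0.4, 0.8, -0.2]
gripper_width: 25.4
grasp_force: 0.0
```

Run:
```python
from h import *
plan([(508,391,300,None),(508,391,300,-90)])
m=arm.camera_model('scene'); T=np.array(m['cam_to_world'])
for u,v in((202,182.5),(205,182.5),(207,178)):
  for zz in(0,9,18):
    r=T[:3,:3]@np.array([(u-m['cx'])/m['fx'],(v-m['cy'])/m['fy'],1]); k=(zz-T[2,3])/r[2]; p=T[:3,3]+k*r
    q=p[:2]-np.array([530,-397]); print(u,v,zz,p.round(),q.round(),np.hypot(*q).round(),np.degrees(np.arctan2(q[1],q[0])).round())
# depth-based low points around bowl
z=np.load('scene0.npz'); w=z['w']; q=w[...,:2]-np.array([530,-397]); r=np.hypot(q[...,0],q[...,1])
k=(r<84)&(w[...,2]>4)&(w[...,2]<17); v,u=np.nonzero(k); k&=np.arange(560)[None]<240
P=w[k]; print(len(P)); 
print([(int(a),int(b),w[b,a].round().tolist()) for a,b in zip(u,v) if a<240][:12])
```

```text
at [251.4 546.6 302.1] yaw -14.2 j [ 1.41  0.31  0.07 -0.   -1.33 -0.09] w 25.4 t 1.5167 F [ 0.4  0.8 -0.2]
(508, 391, 300, np.float64(-14.2)) 8 (np.float64(3.59), np.float64(1.1), np.float64(0.03), np.float64(-0.0))
(508, 391, 300, -90) 11 (np.float64(0.0), np.float64(-0.0), np.float64(-0.0), np.float64(6.89))
202 182.5 0 [ 516. -339.   -0.] [-14.  58.] 59.0 104.0
202 182.5 9 [ 520. -331.    9.] [-10.  66.] 67.0 99.0
202 182.5 18 [ 525. -323.   18.] [-5. 74.] 75.0 94.0
205 182.5 0 [ 508. -333.    0.] [-22.  64.] 68.0 109.0
205 182.5 9 [ 513. -324.    9.] [-17.  73.] 75.0 103.0
205 182.5 18 [ 517. -316.   18.] [-13.  81.] 82.0 99.0
207 178 0 [ 491. -346.    0.] [-39.  51.] 64.0 128.0
207 178 9 [ 495. -338.    9.] [-35.  59.] 69.0 120.0
207 178 18 [ 500. -329.   18.] [-30.  68.] 74.0 114.0
18
[(212, 178, [481.0, -331.0, 5.0]), (210, 180, [491.0, -327.0, 5.0]), (204, 181, [515.0, -325.0, 17.0]), (205, 181, [509.0, -329.0, 10.0]), (207, 181, [501.0, -330.0, 5.0]), (203, 182, [519.0, -325.0, 15.0]), (204, 182, [515.0, -326.0, 12.0]), (205, 182, [510.0, -330.0, 5.0]), (208, 182, [502.0, -324.0, 4.0]), (210, 182, [497.0, -320.0, 4.0]), (202, 183, [523.0, -327.0, 11.0]), (203, 183, [518.0, -329.0, 7.0])]
```

The foot corner is at about 103° and 75 mm from the axis, so the bowl's long axis is at 135° (yaw about 45°). Continuing to the hook.

Request:
send_rows([
  {"gripper": 1, "x": 3.6, "y": 1.1, "z": 0, "ax": 0, "ay": 0, "az": 0},
  {"gripper": 1, "x": 3.6, "y": 1.1, "z": 0, "ax": 0, "ay": 0, "az": 0},
  {"gripper": 1, "x": 3.6, "y": 1.1, "z": 0, "ax": 0, "ay": 0, "az": 0},
  {"gripper": 1, "x": 3.6, "y": 1.1, "z": 0, "ax": 0, "ay": 0, "az": 0},
  {"gripper": 1, "x": 3.6, "y": 1.1, "z": 0, "ax": 0, "ay": 0, "az": 0},
])

```text
clock: 1.93
position: [413.1, 447.9, 301.6]
ee_rot: [0.992, -0.124, 0.0, -0.0]
contact_force: [-0.3, 1.3, 0.3]
gripper_width: -0.0
grasp_force: 0.0
```

Request:
send_rows([
  {"gripper": 1, "x": 3.6, "y": 1.1, "z": 0, "ax": 0, "ay": 0, "az": 0},
  {"gripper": 1, "x": 3.6, "y": 1.1, "z": 0, "ax": 0, "ay": 0, "az": 0},
  {"gripper": 1, "x": 3.6, "y": 1.1, "z": 0, "ax": 0, "ay": 0, "az": 0},
  {"gripper": 1, "x": 0, "y": 0, "z": 0, "ax": 0, "ay": 0, "az": 6.9},
  {"gripper": 1, "x": 0, "y": 0, "z": 0, "ax": 0, "ay": 0, "az": 6.9},
])

```text
clock: 2.35
position: [510.2, 388.7, 300.7]
ee_rot: [0.969, -0.248, -0.0, 0.0]
contact_force: [0.1, 0.0, -0.3]
gripper_width: 0.1
grasp_force: 0.0
```

Request:
send_rows([
  {"gripper": 1, "x": 0, "y": 0, "z": 0, "ax": 0, "ay": 0, "az": 6.9},
  {"gripper": 1, "x": 0, "y": 0, "z": 0, "ax": 0, "ay": 0, "az": 6.9},
  {"gripper": 1, "x": 0, "y": 0, "z": 0, "ax": 0, "ay": 0, "az": 6.9},
  {"gripper": 1, "x": 0, "y": 0, "z": 0, "ax": 0, "ay": 0, "az": 6.9},
  {"gripper": 1, "x": 0, "y": 0, "z": 0, "ax": 0, "ay": 0, "az": 6.9},
])

```text
clock: 2.77
position: [508.3, 390.4, 301.2]
ee_rot: [0.853, -0.522, -0.0, 0.0]
contact_force: [-1.0, 0.9, 0.8]
gripper_width: 0.0
grasp_force: 0.0
```

Request:
send_rows([
  {"gripper": 1, "x": 0, "y": 0, "z": 0, "ax": 0, "ay": 0, "az": 6.9},
  {"gripper": 1, "x": 0, "y": 0, "z": 0, "ax": 0, "ay": 0, "az": 6.9},
  {"gripper": 1, "x": 0, "y": 0, "z": 0, "ax": 0, "ay": 0, "az": 6.9},
  {"gripper": 1, "x": 0, "y": 0, "z": 0, "ax": 0, "ay": 0, "az": 6.9},
  {"gripper": 1, "x": 0, "y": 0, "z": 0, "ax": 0, "ay": 0, "az": 0},
])

```text
clock: 3.18
position: [508.3, 390.4, 301.3]
ee_rot: [-0.705, 0.709, 0.0, -0.0]
contact_force: [0.5, 0.2, -1.0]
gripper_width: -0.4
grasp_force: 0.0
```

Request:
send_rows([
  {"gripper": 1, "x": 0, "y": 0, "z": 3.8, "ax": 0, "ay": 0, "az": 0},
  {"gripper": 1, "x": 0, "y": 0, "z": 3.8, "ax": 0, "ay": 0, "az": 0},
  {"gripper": 1, "x": 0, "y": 0, "z": 3.8, "ax": 0, "ay": 0, "az": 0},
  {"gripper": 1, "x": 0.5, "y": 0, "z": 0, "ax": 0, "ay": 0, "az": 0},
  {"gripper": 1, "x": 0.6, "y": 0, "z": 0, "ax": 0, "ay": 0, "az": 0},
])

```text
clock: 3.6
position: [507.8, 378.5, 185.8]
ee_rot: [-0.707, 0.707, -0.001, -0.002]
contact_force: [0.6, -0.9, 0.2]
gripper_width: -0.1
grasp_force: 0.0
```

Request:
send_rows([
  {"gripper": 1, "x": 0.8, "y": -0.1, "z": 0, "ax": 0, "ay": 0, "az": 0},
  {"gripper": 1, "x": 0.8, "y": -0.1, "z": 0, "ax": 0, "ay": 0, "az": 0},
  {"gripper": 1, "x": 0.8, "y": -0.2, "z": 0, "ax": 0, "ay": 0, "az": 0},
  {"gripper": 1, "x": 0.9, "y": -0.4, "z": 0, "ax": 0, "ay": 0, "az": 0},
  {"gripper": 1, "x": 0.9, "y": -0.5, "z": 0, "ax": 0, "ay": 0, "az": 0},
])

```text
clock: 4.02
position: [522.7, 338.5, 190.5]
ee_rot: [-0.706, 0.708, 0.0, 0.004]
contact_force: [-0.8, 5.9, 0.1]
gripper_width: -0.2
grasp_force: 2.1
```

Request:
send_rows([
  {"gripper": 1, "x": 0.9, "y": -0.5, "z": 0, "ax": 0, "ay": 0, "az": 0},
  {"gripper": 1, "x": 0.7, "y": -0.7, "z": 0, "ax": 0, "ay": 0, "az": 0},
  {"gripper": 1, "x": 0.7, "y": -0.7, "z": 0, "ax": 0, "ay": 0, "az": 0},
  {"gripper": 1, "x": 0.7, "y": -0.8, "z": 0, "ax": 0, "ay": 0, "az": 0},
  {"gripper": 1, "x": 0.4, "y": -0.7, "z": 0, "ax": 0, "ay": 0, "az": 0},
])

```text
clock: 4.43
position: [555.6, 302.1, 188.3]
ee_rot: [-0.706, 0.709, -0.0, 0.0]
contact_force: [-3.5, 3.4, 2.3]
gripper_width: -0.0
grasp_force: 1.7
```

Request:
send_rows([
  {"gripper": 1, "x": 0.3, "y": -0.7, "z": 0, "ax": 0, "ay": 0, "az": 0},
  {"gripper": 1, "x": 0.3, "y": -0.6, "z": 0, "ax": 0, "ay": 0, "az": 0},
  {"gripper": 1, "x": 0.2, "y": -0.5, "z": 0, "ax": 0, "ay": 0, "az": 0},
  {"gripper": 1, "x": 0.1, "y": -0.4, "z": 0, "ax": 0, "ay": 0, "az": 0},
  {"gripper": 1, "x": 0, "y": -0.2, "z": 0, "ax": 0, "ay": 0, "az": 0},
])

```text
clock: 4.85
position: [578.9, 293.4, 186.4]
ee_rot: [-0.706, 0.709, 0.0, -0.001]
contact_force: [-3.5, 0.3, 1.3]
gripper_width: 0.2
grasp_force: 1.6
```

Request:
send_rows([
  {"gripper": 1, "x": 0, "y": -0.2, "z": 0, "ax": 0, "ay": 0, "az": 0},
  {"gripper": 1, "x": 0, "y": -0.2, "z": 0, "ax": 0, "ay": 0, "az": 0},
  {"gripper": 1, "x": 0, "y": 0, "z": 0, "ax": 0, "ay": 0, "az": 0},
])

```text
clock: 5.1
position: [581.6, 293.5, 186.5]
ee_rot: [-0.706, 0.708, 0.001, -0.002]
contact_force: [-6.1, 0.4, 1.4]
gripper_width: -0.1
grasp_force: 2.7
```

Run:
```python
from h import *
im,d,m=cap('scene'); w=world(d,m); np.savez('scene1.npz',im=im,d=d,w=w)
im,d,m=cap('top'); w2=world(d,m); np.savez('top1.npz',im=im,d=d,w=w2)
for W in(w,w2):
    k=(W[...,2]>203)&(W[...,2]<213)&(W[...,0]>570)&(W[...,0]<640)&(W[...,1]>240)&(W[...,1]<400)
    P=W[k]; print(len(P))
    for y in range(250,400,15):
        q=P[abs(P[:,1]-y)<7]; 
        if len(q): print(y,len(q),q[:,0].min().round(),q[:,0].mean().round(1),q[:,0].max().round(),q[:,2].mean().round())
print(arm.read_state()['contact_force'],arm.read_state()['position'])
save(np.hstack([cv2.resize(im[120:270,60:210],(400,400)),cv2.resize(np.load('scene1.npz')['im'][230:400,300:470],(400,400))]),'c3.png')
```

```text
254
250 1 611.0 611.1 611.0 212.0
265 5 610.0 611.5 613.0 205.0
280 3 609.0 609.6 610.0 204.0
295 30 589.0 601.6 609.0 206.0
310 43 575.0 599.1 609.0 206.0
325 34 595.0 600.7 606.0 206.0
340 36 593.0 598.8 604.0 206.0
355 36 593.0 597.6 604.0 206.0
370 30 591.0 597.6 602.0 207.0
385 18 596.0 601.0 603.0 208.0
57
250 5 599.0 602.3 606.0 209.0
265 11 598.0 599.0 601.0 206.0
280 38 572.0 594.2 606.0 206.0
385 1 583.0 583.4 583.0 209.0
[-5.32854216 -0.31287717  0.32098998] [581.60502152 293.47939723 186.48640889]
```

View pics/c3.png

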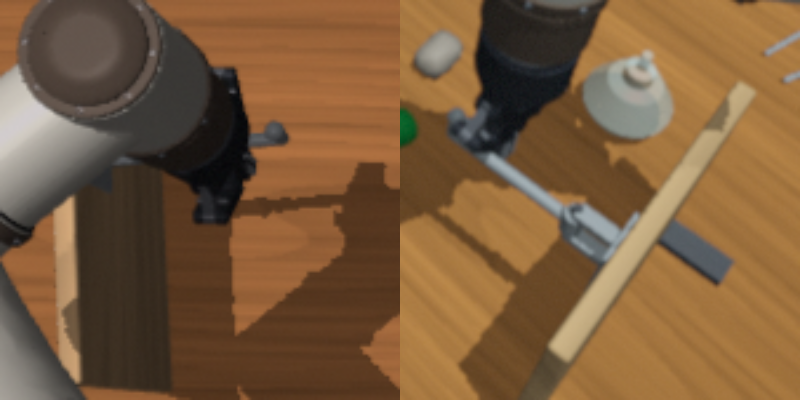

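The picture shows the hook standing straight out from the board, with the ball tip at left-half (275,132). A last nudge checks for the stop, then I back off and rise.

Request:
send_rows([
  {"gripper": 1, "x": 0, "y": -0.2, "z": 0, "ax": 0, "ay": 0, "az": 0},
  {"gripper": 1, "x": 0, "y": -0.2, "z": 0, "ax": 0, "ay": 0, "az": 0},
  {"gripper": 1, "x": 0, "y": 0, "z": 0, "ax": 0, "ay": 0, "az": 0},
])

```text
clock: 5.45
position: [582.1, 293.4, 186.4]
ee_rot: [-0.706, 0.708, 0.002, -0.005]
contact_force: [-15.9, 0.7, 5.3]
gripper_width: -0.3
grasp_force: 7.8
```

Run:
```python
from h import *
plan([(565,291,186,None),(565,291,300,None),(676.5,-37.5,300,None),(676.5,-37.5,300,-102.6),(676.5,-37.5,172,None)])
```

```text
at [582.1 293.4 186.4] yaw -90.2 j [ 0.71  0.47  0.03 -0.   -1.14 -0.71] w -0.3 t 5.45 F [-15.9   0.7   5.3]
(565, 291, 186, np.float64(-90.2)) 1 (np.float64(0.24), np.float64(1.71), np.float64(0.04), np.float64(-0.0))
(565, 291, 300, np.float64(-90.2)) 3 (np.float64(-0.0), np.float64(0.0), np.float64(-3.8), np.float64(-0.0))
(676.5, -37.5, 300, np.float64(-90.2)) 9 (np.float64(3.65), np.float64(-1.25), np.float64(-0.0), np.float64(-0.0))
(676.5, -37.5, 300, -102.6) 2 (np.float64(-0.0), np.float64(0.0), np.float64(-0.0), np.float64(6.21))
(676.5, -37.5, 172, np.float64(-102.6)) 4 (np.float64(-0.0), np.float64(0.0), np.float64(3.2), np.float64(-0.0))
```

Request:
send_rows([
  {"gripper": 1, "x": 0, "y": 2.0, "z": 0, "ax": 0, "ay": 0, "az": 0},
  {"gripper": 1, "x": 0, "y": 0, "z": -3.8, "ax": 0, "ay": 0, "az": 0},
  {"gripper": 1, "x": 0, "y": 0, "z": -3.8, "ax": 0, "ay": 0, "az": 0},
  {"gripper": 1, "x": 0, "y": 0, "z": -3.8, "ax": 0, "ay": 0, "az": 0},
  {"gripper": -1, "x": 3.65, "y": -1.25, "z": 0, "ax": 0, "ay": 0, "az": 0},
])

```text
clock: 5.87
position: [582.4, 262.7, 311.1]
ee_rot: [0.708, -0.706, 0.003, -0.009]
contact_force: [1.8, -0.6, 1.6]
gripper_width: 10.9
grasp_force: 0.0
```

Request:
send_rows([
  {"gripper": -1, "x": 3.65, "y": -1.25, "z": 0, "ax": 0, "ay": 0, "az": 0},
  {"gripper": -1, "x": 3.65, "y": -1.25, "z": 0, "ax": 0, "ay": 0, "az": 0},
  {"gripper": -1, "x": 3.65, "y": -1.25, "z": 0, "ax": 0, "ay": 0, "az": 0},
  {"gripper": -1, "x": 3.65, "y": -1.25, "z": 0, "ax": 0, "ay": 0, "az": 0},
  {"gripper": -1, "x": 3.65, "y": -1.25, "z": 0, "ax": 0, "ay": 0, "az": 0},
])

```text
clock: 6.28
position: [642.1, 72.8, 301.8]
ee_rot: [-0.706, 0.708, -0.001, 0.0]
contact_force: [-0.4, -0.3, 1.3]
gripper_width: 71.9
grasp_force: 0.0
```

Request:
send_rows([
  {"gripper": -1, "x": 3.65, "y": -1.25, "z": 0, "ax": 0, "ay": 0, "az": 0},
  {"gripper": -1, "x": 3.65, "y": -1.25, "z": 0, "ax": 0, "ay": 0, "az": 0},
  {"gripper": -1, "x": 3.65, "y": -1.25, "z": 0, "ax": 0, "ay": 0, "az": 6.2},
  {"gripper": -1, "x": 0, "y": 0, "z": 0, "ax": 0, "ay": 0, "az": 6.2},
  {"gripper": -1, "x": 0, "y": 0, "z": 0, "ax": 0, "ay": 0, "az": 0},
])

```text
clock: 6.7
position: [679.0, -37.7, 300.7]
ee_rot: [-0.623, 0.782, -0.001, -0.0]
contact_force: [0.1, 0.7, -0.5]
gripper_width: 85.5
grasp_force: 0.0
```

Run:
```python
from h import *
plan([(676.5,-37.5,300,-102.6),(676.5,-37.5,172,None)])
W=np.load('scene1.npz')['w']
def reg(n,W,b,lo,hi):
    u0,v0,u1,v1=b; P=W[v0:v1,u0:u1].reshape(-1,3); P=P[(P[:,2]>lo)&(P[:,2]<hi)]; c,s,a=cv2.minAreaRect(P[:,:2].astype(np.float32)); print(n,len(P),np.round(c,1),np.round(s,1),round(a,1))
reg('S1grip',W,(175,205,250,260),180,215); reg('S1pan',W,(175,215,255,290),88,110)
W=np.load('top1.npz')['w']; reg('T1pan',W,(260,120,335,200),88,102); reg('T1grip',W,(270,125,330,165),195,215)
im,d,m=cap('top'); w=world(d,m)
P=w[(w[...,2]>190)&(w[...,2]<245)&(w[...,0]>570)&(w[...,0]<640)&(w[...,1]>220)&(w[...,1]<410)]
for y in range(245,410,12):
    q=P[abs(P[:,1]-y)<6]
    if len(q): print(y,len(q),q[:,0].min().round(),q[:,0].mean().round(1),q[:,0].max().round(),np.percentile(q[:,2],90).round())
B=w[(w[...,2]>228)&(w[...,2]<242)&(w[...,1]>400)&(w[...,1]<450)&(w[...,0]>380)]
print('board',np.polyfit(B[:,0],B[:,1],1),len(B))
np.savez('top2.npz',im=im,d=d,w=w)
```

```text
at [679.  -37.7 300.7] yaw -102.9 j [ 0.18  0.45  0.28  0.   -1.4  -0.41] w 85.5 t 6.7 F [ 0.1  0.7 -0.5]
(676.5, -37.5, 300, -102.6) 1 (np.float64(0.04), np.float64(0.25), np.float64(0.07), np.float64(-0.35))
(676.5, -37.5, 172, np.float64(-102.6)) 4 (np.float64(-0.0), np.float64(0.0), np.float64(3.2), np.float64(-0.0))
S1grip 155 [678.1 -36.7] [47.1 14.8] 78.2
S1pan 2025 [677.4 -38.1] [133.2 131. ] 77.2
T1pan 2436 [675.8 -37. ] [130.1 131.4] 77.1
T1grip 142 [675.2 -36.8] [45.3 15.1] 76.6
257 49 596.0 602.3 610.0 235.0
269 25 597.0 601.4 609.0 233.0
281 31 595.0 601.1 607.0 208.0
293 30 595.0 599.8 607.0 208.0
305 29 594.0 598.9 604.0 208.0
317 32 592.0 597.2 604.0 208.0
329 30 590.0 595.8 601.0 207.0
341 32 589.0 594.7 602.0 208.0
353 28 588.0 593.3 599.0 207.0
365 31 586.0 592.5 598.0 209.0
377 74 582.0 589.7 600.0 225.0
389 39 582.0 589.9 598.0 225.0
401 39 582.0 589.3 597.0 225.0
board [1.04427096e-01 3.65702941e+02] 1282
```

Bar axis runs along (0.10,−0.995) from the hinge at about (592.5,379), and the board slope agrees with that. Grasping the cover.

Request:
send_rows([
  {"gripper": -1, "x": 0, "y": 0.2, "z": 3.2, "ax": 0, "ay": 0, "az": 0},
  {"gripper": -1, "x": 0, "y": 0, "z": 3.2, "ax": 0, "ay": 0, "az": 0},
  {"gripper": -1, "x": 0, "y": 0, "z": 3.2, "ax": 0, "ay": 0, "az": 0},
  {"gripper": -1, "x": 0, "y": 0, "z": 3.2, "ax": 0, "ay": 0, "az": 0},
  {"gripper": -1, "x": 0, "y": 0, "z": 0, "ax": 0, "ay": 0, "az": 0},
])

```text
clock: 7.17
position: [671.9, -32.9, 165.8]
ee_rot: [-0.627, 0.779, 0.004, -0.005]
contact_force: [-1.1, 0.7, -2.3]
gripper_width: 85.7
grasp_force: 0.0
```

Request:
send_rows([
  {"gripper": 1, "x": 0, "y": 0, "z": 0, "ax": 0, "ay": 0, "az": 0},
  {"gripper": 1, "x": 0, "y": 0, "z": 0, "ax": 0, "ay": 0, "az": 0},
  {"gripper": 1, "x": 0, "y": 0, "z": 0, "ax": 0, "ay": 0, "az": 0},
  {"gripper": 1, "x": 0, "y": 0, "z": 0, "ax": 0, "ay": 0, "az": 0},
  {"gripper": 1, "x": 0, "y": 0, "z": 0, "ax": 0, "ay": 0, "az": 0},
])

```text
clock: 7.58
position: [677.1, -34.1, 175.4]
ee_rot: [-0.625, 0.78, -0.001, 0.001]
contact_force: [-0.1, 0.3, -0.0]
gripper_width: 25.7
grasp_force: 0.0
```

Request:
send_rows([
  {"gripper": 1, "x": 0, "y": 0, "z": 0, "ax": 0, "ay": 0, "az": 0},
  {"gripper": 1, "x": 0, "y": 0, "z": 0, "ax": 0, "ay": 0, "az": 0},
  {"gripper": 1, "x": 0, "y": 0, "z": 0, "ax": 0, "ay": 0, "az": 0},
  {"gripper": 1, "x": 0, "y": 0, "z": 0, "ax": 0, "ay": 0, "az": 0},
  {"gripper": 1, "x": 0, "y": 0, "z": 0, "ax": 0, "ay": 0, "az": 0},
])

```text
clock: 8.0
position: [677.2, -34.3, 174.7]
ee_rot: [-0.625, 0.78, -0.001, 0.001]
contact_force: [1.7, 0.0, 5.6]
gripper_width: 12.8
grasp_force: 61.7
```

Request:
send_rows([
  {"gripper": 1, "x": 0, "y": 0, "z": 0, "ax": 0, "ay": 0, "az": 0},
  {"gripper": 1, "x": 0, "y": 0, "z": -1, "ax": 0, "ay": 0, "az": 0},
  {"gripper": 1, "x": 0, "y": 0, "z": -2, "ax": 0, "ay": 0, "az": 0},
  {"gripper": 1, "x": 0, "y": 0, "z": -2, "ax": 0, "ay": 0, "az": 0},
  {"gripper": 1, "x": 0, "y": 0, "z": 0, "ax": 0, "ay": 0, "az": 0},
])

```text
clock: 8.42
position: [677.6, -34.5, 227.0]
ee_rot: [-0.625, 0.78, -0.002, 0.002]
contact_force: [0.8, -0.5, 0.2]
gripper_width: 13.1
grasp_force: 60.6
```

Run:
```python
from h import *
plan([(677,-37.5,257,None),(610,190,257,-174.1),(610,200,257,None),(599.7,309.4,257,None)])
```

```text
at [677.6 -34.5 227. ] yaw -102.6 j [ 0.19  0.48  0.14  0.   -1.23 -0.41] w 13.1 t 8.4167 F [ 0.8 -0.5  0.2]
(677, -37.5, 257, np.float64(-102.6)) 1 (np.float64(0.31), np.float64(-0.01), np.float64(-3.0), np.float64(-0.0))
(610, 190, 257, -174.1) 11 [(np.float64(-1.89), np.float64(1.05), np.float64(-0.0), np.float64(6.5)), (np.float64(-1.76), np.float64(1.25), np.float64(-0.0), np.float64(6.5)), (np.float64(-1.6), np.float64(1.44), np.float64(-0.0), np.float64(6.5)), (np.float64(-1.43), np.float64(1.61), np.float64(-0.0), np.float64(6.5)), (np.float64(-1.24), np.float64(1.77), np.float64(-0.0), np.float64(6.5)), (np.float64(-1.03), np.float64(1.89), np.float64(-0.0), np.float64(6.5)), (np.float64(-0.81), np.float64(2.0), np.float64(-0.0), np.float64(6.5)), (np.float64(-0.58), np.float64(2.08), np.float64(-0.0), np.float64(6.5)), (np.float64(-0.34), np.float64(2.13), np.float64(-0.0), np.float64(6.5)), (np.float64(-0.09), np.float64(2.15), np.float64(-0.0), np.float64(6.5)), (np.float64(0.15), np.float64(2.15), np.float64(-0.0), np.float64(6.5))]
(610, 200, 257, np.float64(-174.1)) 1 (np.float64(-0.1), np.float64(0.99), np.float64(-0.0), np.float64(-0.0))
(599.7, 309.4, 257, np.float64(-174.1)) 3 (np.float64(-0.03), np.float64(3.66), np.float64(-0.0), np.float64(-0.0))
```

Request:
send_rows([
  {"gripper": 1, "x": 0, "y": 0, "z": -3.3, "ax": 0, "ay": 0, "az": 0},
  {"gripper": 1, "x": -1.9, "y": 1.05, "z": 0, "ax": 0, "ay": 0, "az": 6.5},
  {"gripper": 1, "x": -1.75, "y": 1.25, "z": 0, "ax": 0, "ay": 0, "az": 6.5},
  {"gripper": 1, "x": -1.6, "y": 1.45, "z": 0, "ax": 0, "ay": 0, "az": 6.5},
  {"gripper": 1, "x": -1.45, "y": 1.6, "z": 0, "ax": 0, "ay": 0, "az": 6.5},
])

```text
clock: 8.83
position: [650.4, 49.3, 254.0]
ee_rot: [-0.431, 0.903, 0.001, -0.002]
contact_force: [1.1, 0.3, -2.3]
gripper_width: 12.9
grasp_force: 60.5
```

Request:
send_rows([
  {"gripper": 1, "x": -1.25, "y": 1.75, "z": 0, "ax": 0, "ay": 0, "az": 6.5},
  {"gripper": 1, "x": -1.05, "y": 1.9, "z": 0, "ax": 0, "ay": 0, "az": 6.5},
  {"gripper": 1, "x": -0.8, "y": 2.0, "z": 0, "ax": 0, "ay": 0, "az": 6.5},
  {"gripper": 1, "x": -0.6, "y": 2.1, "z": 0, "ax": 0, "ay": 0, "az": 6.5},
  {"gripper": 1, "x": -0.35, "y": 2.15, "z": 0, "ax": 0, "ay": 0, "az": 6.5},
])

```text
clock: 9.25
position: [620.4, 153.5, 254.0]
ee_rot: [-0.161, 0.987, -0.0, -0.002]
contact_force: [0.2, 0.1, -2.3]
gripper_width: 13.4
grasp_force: 60.5
```

Request:
send_rows([
  {"gripper": 1, "x": -0.1, "y": 2.15, "z": 0, "ax": 0, "ay": 0, "az": 6.5},
  {"gripper": 1, "x": 0.15, "y": 2.15, "z": 0, "ax": 0, "ay": 0, "az": 6.5},
  {"gripper": 1, "x": 0, "y": 0, "z": 0, "ax": 0, "ay": 0, "az": 0},
  {"gripper": 1, "x": 0, "y": 0, "z": 0, "ax": 0, "ay": 0, "az": 0},
])

```text
clock: 9.58
position: [608.6, 194.9, 254.3]
ee_rot: [-0.053, 0.999, -0.001, -0.002]
contact_force: [0.3, -0.6, -2.6]
gripper_width: 13.0
grasp_force: 60.5
```

Run:
```python
from h import *
plan([(614,190,260,-174.1),(602.5,309.4,260,None)])
im,d,m=cap('top'); w=world(d,m); np.savez('top3.npz',im=im,d=d,w=w)
im,d,m=cap('scene'); w2=world(d,m); np.savez('scene3.npz',im=im,d=d,w=w2)
for W in (w,w2):
    P=W[(abs(W[...,0]-614)<110)&(abs(W[...,1]-190)<100)&(W[...,2]>155)&(W[...,2]<200)]
    if len(P)>9:
        c,s,a=cv2.minAreaRect(P[:,:2].astype(np.float32)); print('pan',len(P),np.round(c,1),np.round(s,1),round(a,1),np.percentile(P[:,2],[5,50,95]).round())
s=arm.read_state()
# deck
for W in (w,w2):
  P=W[(abs(W[...,0]-672)<110)&(abs(W[...,1]+35)<110)&(W[...,2]>54)&(W[...,2]<66)]
  c,z,a=cv2.minAreaRect(P[:,:2].astype(np.float32)); print('deck',len(P),np.round(c,1),np.round(z,1),round(a,1))
  P=W[(abs(W[...,0]-672)<80)&(abs(W[...,1]+35)<80)&(W[...,2]>68)&(W[...,2]<80)]; 
  for q in (P[P[:,1]>-35],P[P[:,1]<-35]): print('peg',len(q),q.mean(0).round(1), np.median(q,0).round(1))
save(im,'s3.png')
```

```text
at [608.6 194.9 254.3] yaw -174.0 j [ 0.56  0.4   0.09 -0.   -1.26 -2.03] w 13.0 t 9.5833 F [ 0.3 -0.6 -2.6]
(614, 190, 260, -174.1) 1 (np.float64(-0.49), np.float64(-0.54), np.float64(-0.57), np.float64(0.14))
(602.5, 309.4, 260, np.float64(-174.1)) 3 (np.float64(-0.03), np.float64(4.0), np.float64(-0.0), np.float64(-0.0))
pan 2304 [602.3 209.5] [131.5 159.9] 6.1 [170. 175. 178.]
pan 2887 [605.7 207.6] [132.1 161.3] 6.0 [164. 175. 178.]
deck 3559 [673.6 -34.2] [159.8 150.8] 81.5
peg 26 [677.   10.4  72.6] [678.8  10.2  73. ]
peg 27 [665.7 -76.3  73. ] [665.3 -77.   73.5]
deck 2884 [676.4 -34.1] [160.7 150.5] 81.3
peg 23 [683.8  11.5  72.5] [684.1  11.4  72.6]
peg 18 [670.7 -77.6  73.6] [671.1 -77.5  73.7]
```

View pics/s3.png

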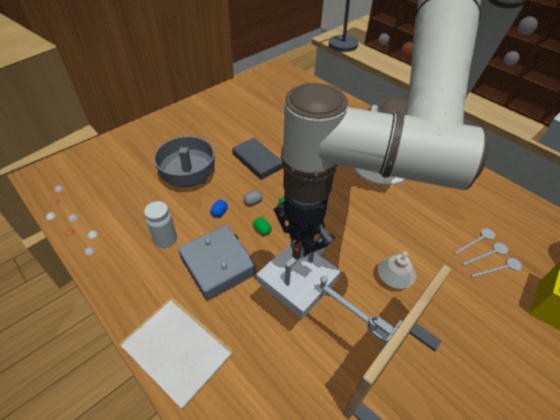

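The scene view shows the cover lifted at (300,270), with its stirrup just short of the hook's ball at (323,283), and both base pegs uncovered at (208,241) and (224,266). Inserting now.

Request:
send_rows([
  {"gripper": 1, "x": -0.7, "y": 0, "z": -0.6, "ax": 0, "ay": 0, "az": 0},
  {"gripper": 1, "x": 0, "y": 0, "z": 0, "ax": 0, "ay": 0, "az": 0},
  {"gripper": 1, "x": 0, "y": 1.5, "z": 0, "ax": 0, "ay": 0, "az": 0},
  {"gripper": 1, "x": 0, "y": 1.5, "z": 0, "ax": 0, "ay": 0, "az": 0},
  {"gripper": 1, "x": 0, "y": 1.5, "z": 0, "ax": 0, "ay": 0, "az": 0},
])

```text
clock: 10.1
position: [612.0, 240.3, 261.9]
ee_rot: [-0.051, 0.999, 0.0, -0.0]
contact_force: [0.4, -0.4, -2.2]
gripper_width: 13.0
grasp_force: 60.6
```

Request:
send_rows([
  {"gripper": 1, "x": 0, "y": 1.5, "z": 0, "ax": 0, "ay": 0, "az": 0},
  {"gripper": 1, "x": 0, "y": 1.5, "z": 0, "ax": 0, "ay": 0, "az": 0},
  {"gripper": 1, "x": 0, "y": 1.5, "z": 0, "ax": 0, "ay": 0, "az": 0},
  {"gripper": 1, "x": 0, "y": 1.5, "z": 0, "ax": 0, "ay": 0, "az": 0},
  {"gripper": 1, "x": 0, "y": 1.0, "z": 0, "ax": 0, "ay": 0, "az": 0},
])

```text
clock: 10.52
position: [604.6, 311.7, 262.1]
ee_rot: [-0.052, 0.999, 0.0, -0.0]
contact_force: [-0.4, 0.1, -1.5]
gripper_width: 13.1
grasp_force: 60.6
```

Request:
send_rows([
  {"gripper": 1, "x": 0, "y": 0, "z": 0, "ax": 0, "ay": 0, "az": 0},
  {"gripper": 1, "x": 0, "y": 0, "z": 0, "ax": 0, "ay": 0, "az": 0},
  {"gripper": 1, "x": 0, "y": 0, "z": 1.5, "ax": 0, "ay": 0, "az": 0},
  {"gripper": 1, "x": 0, "y": 0, "z": 1.5, "ax": 0, "ay": 0, "az": 0},
  {"gripper": 1, "x": 0, "y": 0, "z": 0, "ax": 0, "ay": 0, "az": 0},
])

```text
clock: 10.93
position: [603.5, 307.7, 228.8]
ee_rot: [-0.051, 0.999, -0.001, -0.003]
contact_force: [-0.9, 0.2, -3.0]
gripper_width: 13.3
grasp_force: 60.4
```

Run:
```python
from h import *
plan([(603.7,309.4,217.5,-174.1)])
```

```text
at [603.5 307.7 228.8] yaw -174.2 j [ 0.71  0.48  0.15 -0.   -1.25 -2.18] w 13.3 t 10.9333 F [-0.9  0.2 -3. ]
(603.7, 309.4, 217.5, -174.1) 1 (np.float64(-0.04), np.float64(0.17), np.float64(1.13), np.float64(-0.1))
```

Lower gently until the bar takes the load.

Request:
send_rows([
  {"gripper": 1, "x": 0, "y": 0, "z": 0, "ax": 0, "ay": 0, "az": 0},
  {"gripper": 1, "x": 0, "y": 0, "z": 0.5, "ax": 0, "ay": 0, "az": 0},
  {"gripper": 1, "x": 0, "y": 0, "z": 0.5, "ax": 0, "ay": 0, "az": 0},
  {"gripper": 1, "x": 0, "y": 0, "z": 0, "ax": 0, "ay": 0, "az": 0},
])

```text
clock: 11.27
position: [604.8, 309.0, 221.7]
ee_rot: [-0.051, 0.999, -0.0, -0.001]
contact_force: [0.7, 0.1, -2.7]
gripper_width: 13.0
grasp_force: 60.6
```

Request:
send_rows([
  {"gripper": 1, "x": 0, "y": 0, "z": 0.2, "ax": 0, "ay": 0, "az": 0},
  {"gripper": 1, "x": 0, "y": 0, "z": 0.2, "ax": 0, "ay": 0, "az": 0},
  {"gripper": 1, "x": 0, "y": 0, "z": 0, "ax": 0, "ay": 0, "az": 0},
  {"gripper": 1, "x": 0, "y": 0, "z": 0, "ax": 0, "ay": 0, "az": 0},
])

```text
clock: 11.6
position: [605.1, 309.3, 218.3]
ee_rot: [-0.051, 0.999, -0.0, -0.0]
contact_force: [0.5, -0.2, -2.8]
gripper_width: 12.9
grasp_force: 60.6
```

Request:
send_rows([
  {"gripper": 1, "x": 0, "y": 0, "z": 0.2, "ax": 0, "ay": 0, "az": 0},
  {"gripper": 1, "x": 0, "y": 0, "z": 0, "ax": 0, "ay": 0, "az": 0},
  {"gripper": 1, "x": 0, "y": 0, "z": 0, "ax": 0, "ay": 0, "az": 0},
])

```text
clock: 11.85
position: [605.4, 309.4, 217.5]
ee_rot: [-0.051, 0.999, 0.0, 0.001]
contact_force: [-0.1, 0.6, 2.3]
gripper_width: 13.6
grasp_force: 39.3
```

Request:
send_rows([
  {"gripper": 1, "x": 0, "y": 0, "z": 0.2, "ax": 0, "ay": 0, "az": 0},
  {"gripper": 1, "x": 0, "y": 0, "z": 0, "ax": 0, "ay": 0, "az": 0},
  {"gripper": 1, "x": 0, "y": 0, "z": 0, "ax": 0, "ay": 0, "az": 0},
])

```text
clock: 12.1
position: [605.5, 309.4, 217.4]
ee_rot: [-0.052, 0.999, 0.0, 0.002]
contact_force: [-4.1, -0.4, 8.0]
gripper_width: 13.5
grasp_force: 62.5
```

Contact: the bar bears the weight. Releasing with a partial opening and rising.

Request:
send_rows([
  {"gripper": 0.5, "x": 0, "y": 0, "z": -0.2, "ax": 0, "ay": 0, "az": 0},
  {"gripper": 0.3, "x": 0, "y": 0, "z": 0, "ax": 0, "ay": 0, "az": 0},
  {"gripper": 0.15, "x": 0, "y": 0, "z": 0, "ax": 0, "ay": 0, "az": 0},
  {"gripper": 0.15, "x": 0, "y": 0, "z": 0, "ax": 0, "ay": 0, "az": 0},
  {"gripper": 0.15, "x": 0, "y": 0, "z": 0, "ax": 0, "ay": 0, "az": 0},
])

```text
clock: 12.52
position: [605.1, 309.2, 215.7]
ee_rot: [-0.051, 0.999, -0.0, -0.0]
contact_force: [0.8, -0.0, 0.2]
gripper_width: 36.6
grasp_force: 0.0
```

Request:
send_rows([
  {"gripper": 0.15, "x": 0, "y": 0, "z": -1.5, "ax": 0, "ay": 0, "az": 0},
  {"gripper": 0.15, "x": 0, "y": 0, "z": -1.5, "ax": 0, "ay": 0, "az": 0},
  {"gripper": 0.15, "x": 0, "y": 0, "z": -2.5, "ax": 0, "ay": 0, "az": 0},
  {"gripper": 0.15, "x": 0, "y": 0, "z": -3.5, "ax": 0, "ay": 0, "az": 0},
  {"gripper": 0.15, "x": 0, "y": 0, "z": 0, "ax": 0, "ay": 0, "az": 0},
])

```text
clock: 12.93
position: [607.9, 310.1, 314.4]
ee_rot: [-0.052, 0.999, 0.002, 0.006]
contact_force: [-0.0, 0.1, 1.7]
gripper_width: 36.4
grasp_force: 0.0
```

Run:
```python
from h import *
plan([(560,100,310,None),(550,-100,310,None)])
im,d,m=cap('scene'); w=world(d,m)
P=w[(w[...,2]>128)&(w[...,2]<146)&(abs(w[...,0]-600)<90)&(abs(w[...,1]-310)<85)]
c,s,a=cv2.minAreaRect(P[:,:2].astype(np.float32)); print('pan',len(P),np.round(c,1),np.round(s,1),round(a,1),np.median(P[:,2]))
save(cv2.resize(im[200:380,240:480],(640,480)),'c4.png')
```

```text
at [607.9 310.1 314.4] yaw -174.1 j [ 0.71  0.44  0.3   0.   -1.42 -2.18] w 36.4 t 12.9333 F [-0.   0.1  1.7]
(560, 100, 310, np.float64(-174.1)) 6 (np.float64(1.15), np.float64(-3.4), np.float64(0.07), np.float64(-0.0))
(550, -100, 310, np.float64(-174.1)) 6 (np.float64(0.51), np.float64(-3.3), np.float64(-0.0), np.float64(-0.0))
pan 2950 [601.8 308.2] [132.2 130.7] 5.7 137.89285639678502
```

View pics/c4.png

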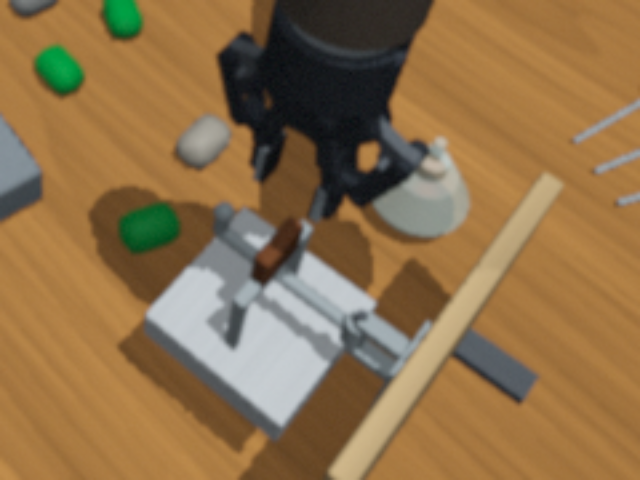

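The cover hangs on the bar in the picture: stirrup over the hook, grip at (277,250), ball end at (224,215). Pan height and position agree with that. Going for the bowl.

Run:
```python
from h import *
plan([(530.3,-396.3,250,None),(530.3,-396.3,250,-135)],step=41)
```

```text
at [606.8 310.  311.2] yaw -174.1 j [ 0.71  0.44  0.3   0.   -1.41 -2.18] w 36.1 t 12.9833 F [ 0. -1. -0.]
(530.3, -396.3, 250, np.float64(-174.1)) 18 (np.float64(0.83), np.float64(-3.86), np.float64(0.34), np.float64(-0.0))
(530.3, -396.3, 250, -135) 6 (np.float64(-0.0), np.float64(0.0), np.float64(-0.0), np.float64(-6.52))
```

Request:
send_rows([
  {"gripper": 0.15, "x": 0.8, "y": -3.9, "z": 0, "ax": 0, "ay": 0, "az": 0},
  {"gripper": 0.15, "x": 0.8, "y": -3.9, "z": 0, "ax": 0, "ay": 0, "az": 0},
  {"gripper": 0.15, "x": 0.8, "y": -3.9, "z": 0, "ax": 0, "ay": 0, "az": 0},
  {"gripper": 0.15, "x": 0.8, "y": -3.9, "z": 0, "ax": 0, "ay": 0, "az": 0},
  {"gripper": -1, "x": 0.8, "y": -3.9, "z": 0, "ax": 0, "ay": 0, "az": 0},
])

```text
clock: 13.4
position: [584.5, 109.5, 305.4]
ee_rot: [-0.052, 0.999, -0.0, -0.001]
contact_force: [0.6, -0.3, 0.1]
gripper_width: 47.0
grasp_force: 0.0
```

Request:
send_rows([
  {"gripper": -1, "x": 0.8, "y": -3.9, "z": 0, "ax": 0, "ay": 0, "az": 0},
  {"gripper": -1, "x": 0.8, "y": -3.9, "z": 0, "ax": 0, "ay": 0, "az": 0},
  {"gripper": -1, "x": 0.8, "y": -3.9, "z": 0, "ax": 0, "ay": 0, "az": 0},
  {"gripper": -1, "x": 0.8, "y": -3.9, "z": 0, "ax": 0, "ay": 0, "az": 0},
  {"gripper": -1, "x": 0.8, "y": -3.9, "z": 0, "ax": 0, "ay": 0, "az": 0},
])

```text
clock: 13.82
position: [564.7, -88.7, 305.6]
ee_rot: [-0.051, 0.999, 0.0, -0.0]
contact_force: [1.2, 0.5, -0.0]
gripper_width: 85.3
grasp_force: 0.0
```

Request:
send_rows([
  {"gripper": -1, "x": 0.8, "y": -3.9, "z": 0, "ax": 0, "ay": 0, "az": 0},
  {"gripper": -1, "x": 0.8, "y": -3.9, "z": 0, "ax": 0, "ay": 0, "az": 0},
  {"gripper": -1, "x": 0.8, "y": -3.9, "z": 0, "ax": 0, "ay": 0, "az": 0},
  {"gripper": -1, "x": 0.8, "y": -3.9, "z": 0, "ax": 0, "ay": 0, "az": 0},
  {"gripper": -1, "x": 0.8, "y": -3.9, "z": 0, "ax": 0, "ay": 0, "az": 0},
])

```text
clock: 14.23
position: [544.9, -286.7, 305.5]
ee_rot: [-0.051, 0.999, 0.0, -0.0]
contact_force: [1.5, 0.9, 0.4]
gripper_width: 85.5
grasp_force: 0.0
```

Request:
send_rows([
  {"gripper": -1, "x": 0.8, "y": -3.9, "z": 0, "ax": 0, "ay": 0, "az": 0},
  {"gripper": -1, "x": 0.8, "y": -3.9, "z": 1.5, "ax": 0, "ay": 0, "az": 0},
  {"gripper": -1, "x": 0.8, "y": -3.9, "z": 1.5, "ax": 0, "ay": 0, "az": -6.5},
  {"gripper": -1, "x": 0, "y": 0, "z": 1.5, "ax": 0, "ay": 0, "az": -6.5},
  {"gripper": -1, "x": 0, "y": 0, "z": 1.5, "ax": 0, "ay": 0, "az": -6.5},
])

```text
clock: 14.65
position: [532.7, -404.5, 244.1]
ee_rot: [-0.22, 0.975, 0.001, -0.001]
contact_force: [0.9, 1.4, -0.1]
gripper_width: 85.4
grasp_force: 0.0
```

Request:
send_rows([
  {"gripper": -1, "x": 0, "y": 0, "z": 0, "ax": 0, "ay": 0, "az": -6.5},
  {"gripper": -1, "x": 0, "y": 0, "z": 0, "ax": 0, "ay": 0, "az": -6.5},
  {"gripper": -1, "x": 0, "y": 0, "z": 0, "ax": 0, "ay": 0, "az": -6.5},
  {"gripper": -1, "x": 0, "y": 0, "z": 0, "ax": 0, "ay": 0, "az": 0},
  {"gripper": -1, "x": 0, "y": 0, "z": 0, "ax": 0, "ay": 0, "az": 0},
])

```text
clock: 15.07
position: [533.8, -402.0, 246.1]
ee_rot: [-0.38, 0.925, 0.001, -0.0]
contact_force: [0.4, 0.1, -0.2]
gripper_width: 85.3
grasp_force: 0.0
```

Run:
```python
from h import *
plan([(530.3,-396.3,150,-135),(530.3,-396.3,70,None)])
```

```text
at [ 533.8 -402.   246.1] yaw -135.3 j [-0.4   0.45  0.15 -0.   -1.27 -0.39] w 85.3 t 15.0667 F [ 0.4  0.1 -0.2]
(530.3, -396.3, 150, -135) 3 (np.float64(-0.05), np.float64(0.22), np.float64(3.2), np.float64(-0.09))
(530.3, -396.3, 70, np.float64(-135.0)) 2 (np.float64(-0.0), np.float64(0.0), np.float64(4.0), np.float64(-0.0))
```

Request:
send_rows([
  {"gripper": -1, "x": -0.15, "y": 0.65, "z": 3.2, "ax": 0, "ay": 0, "az": 0},
  {"gripper": -1, "x": 0, "y": 0, "z": 3.2, "ax": 0, "ay": 0, "az": 0},
  {"gripper": -1, "x": 0, "y": 0, "z": 3.2, "ax": 0, "ay": 0, "az": 0},
  {"gripper": -1, "x": 0, "y": 0, "z": 3.2, "ax": 0, "ay": 0, "az": 0},
  {"gripper": -1, "x": 0, "y": 0, "z": 2.4, "ax": 0, "ay": 0, "az": 0},
])

```text
clock: 15.48
position: [529.3, -395.6, 91.9]
ee_rot: [-0.38, 0.925, 0.001, -0.001]
contact_force: [0.1, 0.8, -0.4]
gripper_width: 85.4
grasp_force: 0.0
```

Request:
send_rows([
  {"gripper": -1, "x": 0, "y": 0, "z": 1.4, "ax": 0, "ay": 0, "az": 0},
  {"gripper": -1, "x": 0, "y": 0, "z": 1.0, "ax": 0, "ay": 0, "az": 0},
  {"gripper": -1, "x": 0, "y": 0, "z": 0, "ax": 0, "ay": 0, "az": 0},
  {"gripper": 1, "x": 0, "y": 0, "z": 0, "ax": 0, "ay": 0, "az": 0},
  {"gripper": 1, "x": 0, "y": 0, "z": 0, "ax": 0, "ay": 0, "az": 0},
])

```text
clock: 15.9
position: [531.5, -397.0, 72.4]
ee_rot: [-0.382, 0.924, -0.001, 0.001]
contact_force: [-0.5, 0.4, 0.3]
gripper_width: 64.0
grasp_force: 0.0
```

Request:
send_rows([
  {"gripper": 1, "x": 0, "y": 0, "z": 0, "ax": 0, "ay": 0, "az": 0},
  {"gripper": 1, "x": 0, "y": 0, "z": 0, "ax": 0, "ay": 0, "az": 0},
  {"gripper": 1, "x": 0, "y": 0, "z": 0, "ax": 0, "ay": 0, "az": 0},
  {"gripper": 1, "x": 0, "y": 0, "z": 0, "ax": 0, "ay": 0, "az": 0},
  {"gripper": 1, "x": 0, "y": 0, "z": 0, "ax": 0, "ay": 0, "az": 0},
])

```text
clock: 16.32
position: [531.2, -396.9, 72.2]
ee_rot: [-0.382, 0.924, -0.001, 0.001]
contact_force: [0.1, 0.0, 4.3]
gripper_width: 25.5
grasp_force: 61.6
```

Request:
send_rows([
  {"gripper": 1, "x": 0, "y": 0, "z": 0, "ax": 0, "ay": 0, "az": 0},
  {"gripper": 1, "x": 0, "y": 0, "z": 0, "ax": 0, "ay": 0, "az": 0},
  {"gripper": 1, "x": 0, "y": 0, "z": 0, "ax": 0, "ay": 0, "az": 0},
  {"gripper": 1, "x": 0, "y": 0, "z": 0, "ax": 0, "ay": 0, "az": 0},
  {"gripper": 1, "x": 0, "y": 0, "z": 0, "ax": 0, "ay": 0, "az": 0},
])

```text
clock: 16.73
position: [531.2, -396.9, 72.2]
ee_rot: [-0.382, 0.924, -0.001, 0.001]
contact_force: [1.1, 0.6, 5.8]
gripper_width: 25.4
grasp_force: 61.8
```

Run:
```python
from h import *
p=arm.read_state()['position']
plan([(p[0],p[1],195,None),(600,-200,195,None),(640,-34,195,-188.4)])
```

```text
at [ 531.2 -396.9   72.2] yaw -135.1 j [-0.4   0.59 -0.08  0.   -0.9  -0.39] w 25.4 t 16.7333 F [1.1 0.6 5.8]
(np.float64(531.2234207292356), np.float64(-396.88162020422783), 195, np.float64(-135.1)) 4 (np.float64(-0.0), np.float64(0.0), np.float64(-3.07), np.float64(-0.0))
(600, -200, 195, np.float64(-135.1)) 6 (np.float64(-3.13), np.float64(1.51), np.float64(-0.0), np.float64(-0.0))
(640, -34, 195, -188.4) 8 [(np.float64(-1.82), np.float64(1.12), np.float64(-0.0), np.float64(6.66)), (np.float64(-1.68), np.float64(1.32), np.float64(-0.0), np.float64(6.66)), (np.float64(-1.51), np.float64(1.51), np.float64(-0.0), np.float64(6.66)), (np.float64(-1.33), np.float64(1.67), np.float64(-0.0), np.float64(6.66)), (np.float64(-1.12), np.float64(1.81), np.float64(-0.0), np.float64(6.66)), (np.float64(-0.91), np.float64(1.93), np.float64(-0.0), np.float64(6.66)), (np.float64(-0.68), np.float64(2.02), np.float64(-0.0), np.float64(6.66)), (np.float64(-0.44), np.float64(2.09), np.float64(-0.0), np.float64(6.66))]
```

Request:
send_rows([
  {"gripper": 1, "x": 0, "y": 0, "z": -1.5, "ax": 0, "ay": 0, "az": 0},
  {"gripper": 1, "x": 0, "y": 0, "z": -2.8, "ax": 0, "ay": 0, "az": 0},
  {"gripper": 1, "x": 0, "y": 0, "z": -4, "ax": 0, "ay": 0, "az": 0},
  {"gripper": 1, "x": 0, "y": 0, "z": -4, "ax": 0, "ay": 0, "az": 0},
  {"gripper": 1, "x": 0, "y": 0, "z": 0, "ax": 0, "ay": 0, "az": 0},
])

```text
clock: 17.15
position: [533.9, -399.0, 202.7]
ee_rot: [-0.382, 0.924, -0.007, 0.004]
contact_force: [1.7, -1.3, -0.3]
gripper_width: 25.5
grasp_force: 60.8
```

Request:
send_rows([
  {"gripper": 1, "x": -2.9, "y": 2.65, "z": 0, "ax": 0, "ay": 0, "az": 0},
  {"gripper": 1, "x": -2.9, "y": 2.65, "z": 0, "ax": 0, "ay": 0, "az": 0},
  {"gripper": 1, "x": -2.9, "y": 2.65, "z": 0, "ax": 0, "ay": 0, "az": 0},
  {"gripper": 1, "x": -2.9, "y": 2.65, "z": 0, "ax": 0, "ay": 0, "az": 0},
  {"gripper": 1, "x": -2.9, "y": 2.65, "z": 0, "ax": 0, "ay": 0, "az": 0},
])

```text
clock: 17.57
position: [538.3, -198.3, 192.1]
ee_rot: [-0.381, 0.925, 0.001, -0.001]
contact_force: [0.6, -0.2, -3.2]
gripper_width: 25.0
grasp_force: 59.7
```

Request:
send_rows([
  {"gripper": 1, "x": -2.65, "y": 0.3, "z": 0, "ax": 0, "ay": 0, "az": 6.65},
  {"gripper": 1, "x": -2.6, "y": 0.6, "z": 0, "ax": 0, "ay": 0, "az": 6.65},
  {"gripper": 1, "x": -2.55, "y": 0.9, "z": 0, "ax": 0, "ay": 0, "az": 6.65},
  {"gripper": 1, "x": -2.4, "y": 1.15, "z": 0, "ax": 0, "ay": 0, "az": 6.65},
  {"gripper": 1, "x": -2.25, "y": 1.45, "z": 0, "ax": 0, "ay": 0, "az": 6.65},
])

```text
clock: 17.98
position: [623.3, -94.8, 192.0]
ee_rot: [-0.098, 0.995, 0.001, -0.002]
contact_force: [1.0, 0.5, -3.9]
gripper_width: 25.5
grasp_force: 60.2
```

Request:
send_rows([
  {"gripper": 1, "x": -2.05, "y": 1.7, "z": 0, "ax": 0, "ay": 0, "az": 6.65},
  {"gripper": 1, "x": -1.85, "y": 1.9, "z": 0, "ax": 0, "ay": 0, "az": 6.65},
  {"gripper": 1, "x": -1.65, "y": 2.1, "z": 0, "ax": 0, "ay": 0, "az": 6.65},
  {"gripper": 1, "x": 0, "y": 0, "z": 0, "ax": 0, "ay": 0, "az": 0},
  {"gripper": 1, "x": 0, "y": 0, "z": 0, "ax": 0, "ay": 0, "az": 0},
])

```text
clock: 18.4
position: [673.8, -33.1, 191.2]
ee_rot: [0.071, 0.997, -0.0, -0.002]
contact_force: [-0.3, 0.2, -4.2]
gripper_width: 25.1
grasp_force: 60.4
```

Run:
```python
from h import *
plan([(675,-34,195,-188.4),(675,-34,150,-188.4)])
for n in('scene','top'):
    im,d,m=cap(n); w=world(d,m); np.savez(n+'5.npz',im=im,d=d,w=w)
    P=w[(np.hypot(w[...,0]-675,w[...,1]+34)<115)&(w[...,2]>203)&(w[...,2]<220)]
    q=P[np.hypot(P[:,0]-675,P[:,1]+34)>85]
    # circle fit
    A=np.c_[2*q[:,:2],np.ones(len(q))]; s=np.linalg.lstsq(A,(q[:,:2]**2).sum(1),rcond=None)[0]; r=np.sqrt(s[2]+s[0]**2+s[1]**2)
    print(n,'rim',len(q),s[:2].round(1),r.round(1),np.median(q[:,2]).round(1))
    print(cv2.minEnclosingCircle(q[:,:2].astype(np.float32)))
save(np.load('scene5.npz')['im'],'s5.png')
```

```text
at [673.8 -33.1 191.2] yaw 171.8 j [ 0.19  0.5   0.09 -0.   -1.17 -1.9 ] w 25.1 t 18.4 F [-0.3  0.2 -4.2]
(675, -34, 195, -188.4) 1 (np.float64(-0.13), np.float64(-0.08), np.float64(-0.38), np.float64(0.22))
(675, -34, 150, -188.4) 2 (np.float64(0.0), np.float64(0.0), np.float64(2.25), np.float64(-0.0))
scene rim 587 [673.7 -31.8] 92.7 208.6
((672.8630981445312, -33.1761589050293), 97.0816879272461)
top rim 466 [669.5 -33.1] 92.6 210.0
((669.8939819335938, -33.60883331298828), 95.97831726074219)
```

View pics/s5.png

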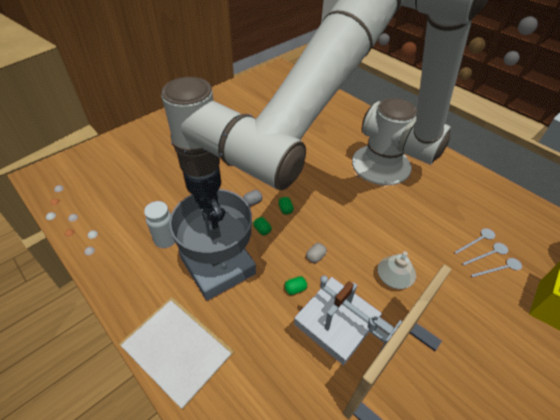

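The scene view shows the bowl held above the base at (212,228), and the cover still hanging at (345,310). Shift by the measured offset and lower.

Request:
send_rows([
  {"gripper": 1, "x": -0.28, "y": -0.1, "z": 1.3, "ax": 0, "ay": 0, "az": 0},
  {"gripper": 1, "x": 0, "y": 0, "z": 1.4, "ax": 0, "ay": 0, "az": 0},
  {"gripper": 1, "x": 0, "y": 0, "z": 1.2, "ax": 0, "ay": 0, "az": 0},
  {"gripper": 1, "x": 0, "y": 0, "z": 0, "ax": 0, "ay": 0, "az": 0},
  {"gripper": 1, "x": 0, "y": 0, "z": 0, "ax": 0, "ay": 0, "az": 0},
])

```text
clock: 18.92
position: [676.0, -36.6, 153.5]
ee_rot: [0.073, 0.997, -0.0, -0.001]
contact_force: [0.3, 0.1, -2.2]
gripper_width: 25.6
grasp_force: 60.2
```

Request:
send_rows([
  {"gripper": 1, "x": 0, "y": 0, "z": 0.4, "ax": 0, "ay": 0, "az": 0},
  {"gripper": 1, "x": 0, "y": 0, "z": 0.2, "ax": 0, "ay": 0, "az": 0},
  {"gripper": 1, "x": 0, "y": 0, "z": 0.2, "ax": 0, "ay": 0, "az": 0},
  {"gripper": 1, "x": 0, "y": 0, "z": 0, "ax": 0, "ay": 0, "az": 0},
])

```text
clock: 19.25
position: [676.9, -35.8, 146.8]
ee_rot: [0.072, 0.997, 0.0, -0.0]
contact_force: [0.6, -0.4, -3.7]
gripper_width: 25.4
grasp_force: 60.3
```

Request:
send_rows([
  {"gripper": 1, "x": 0, "y": 0.12, "z": 0, "ax": 0, "ay": 0, "az": 0},
  {"gripper": 1, "x": 0, "y": 0, "z": 0.2, "ax": 0, "ay": 0, "az": 0},
  {"gripper": 1, "x": 0, "y": 0, "z": 0.2, "ax": 0, "ay": 0, "az": 0},
  {"gripper": 1, "x": 0, "y": 0, "z": 0, "ax": 0, "ay": 0, "az": 0},
])

```text
clock: 19.58
position: [676.9, -34.5, 142.4]
ee_rot: [0.072, 0.997, 0.0, -0.0]
contact_force: [0.2, 0.3, -3.9]
gripper_width: 25.3
grasp_force: 60.3
```

Request:
send_rows([
  {"gripper": 1, "x": 0, "y": 0, "z": 0.2, "ax": 0, "ay": 0, "az": 0},
  {"gripper": 1, "x": 0, "y": 0, "z": 0.1, "ax": 0, "ay": 0, "az": 0},
  {"gripper": 1, "x": 0, "y": 0, "z": 0, "ax": 0, "ay": 0, "az": 0},
])

```text
clock: 19.83
position: [676.9, -34.6, 139.5]
ee_rot: [0.072, 0.997, -0.0, -0.0]
contact_force: [-0.2, 0.2, -4.0]
gripper_width: 25.5
grasp_force: 60.3
```

Foot is already below the peg tops without contact. Continue down.

Request:
send_rows([
  {"gripper": 1, "x": 0, "y": 0, "z": 0.2, "ax": 0, "ay": 0, "az": 0},
  {"gripper": 1, "x": 0, "y": 0, "z": 0.2, "ax": 0, "ay": 0, "az": 0},
  {"gripper": 1, "x": 0, "y": 0, "z": 0.1, "ax": 0, "ay": 0, "az": 0},
  {"gripper": 1, "x": 0, "y": 0, "z": 0, "ax": 0, "ay": 0, "az": 0},
])

```text
clock: 20.17
position: [676.9, -34.7, 134.4]
ee_rot: [0.073, 0.997, -0.0, -0.0]
contact_force: [-0.3, -0.3, -3.9]
gripper_width: 25.7
grasp_force: 60.3
```

Request:
send_rows([
  {"gripper": 1, "x": 0, "y": 0, "z": 0.1, "ax": 0, "ay": 0, "az": 0},
  {"gripper": 1, "x": 0, "y": 0, "z": 0.1, "ax": 0, "ay": 0, "az": 0},
  {"gripper": 1, "x": 0, "y": 0, "z": 0.1, "ax": 0, "ay": 0, "az": 0},
  {"gripper": 1, "x": 0, "y": 0, "z": 0, "ax": 0, "ay": 0, "az": 0},
])

```text
clock: 20.5
position: [677.3, -34.7, 132.6]
ee_rot: [0.072, 0.997, -0.0, 0.0]
contact_force: [-1.2, 0.0, -0.6]
gripper_width: 25.4
grasp_force: 60.6
```

Request:
send_rows([
  {"gripper": 1, "x": 0, "y": 0, "z": 0.1, "ax": 0, "ay": 0, "az": 0},
  {"gripper": 1, "x": 0, "y": 0, "z": 0, "ax": 0, "ay": 0, "az": 0},
  {"gripper": 0, "x": 0, "y": 0, "z": 0, "ax": 0, "ay": 0, "az": 0},
  {"gripper": -0.5, "x": 0, "y": 0, "z": 0, "ax": 0, "ay": 0, "az": 0},
  {"gripper": -0.5, "x": 0, "y": 0, "z": 0, "ax": 0, "ay": 0, "az": 0},
])

```text
clock: 20.92
position: [677.6, -34.6, 131.0]
ee_rot: [0.072, 0.997, 0.0, 0.0]
contact_force: [0.7, 0.4, -0.1]
gripper_width: 60.9
grasp_force: 0.0
```

Request:
send_rows([
  {"gripper": -0.5, "x": 0, "y": 0, "z": 0, "ax": 0, "ay": 0, "az": 0},
  {"gripper": -0.5, "x": 0, "y": 0, "z": 0, "ax": 0, "ay": 0, "az": 0},
  {"gripper": -0.5, "x": 0, "y": 0, "z": -2, "ax": 0, "ay": 0, "az": 0},
  {"gripper": -0.5, "x": 0, "y": 0, "z": -4, "ax": 0, "ay": 0, "az": 0},
  {"gripper": -1, "x": 0, "y": 0, "z": -4, "ax": 0, "ay": 0, "az": 0},
])

```text
clock: 21.33
position: [676.2, -34.8, 230.0]
ee_rot: [0.072, 0.997, -0.001, -0.002]
contact_force: [1.8, 0.0, -0.0]
gripper_width: 74.4
grasp_force: 0.0
```

Request:
send_rows([
  {"gripper": -1, "x": 3.5, "y": 2, "z": 0, "ax": 0, "ay": 0, "az": 0},
  {"gripper": -1, "x": 3.5, "y": 2, "z": 0, "ax": 0, "ay": 0, "az": 0},
  {"gripper": -1, "x": 3.5, "y": 2, "z": 0, "ax": 0, "ay": 0, "az": 0},
  {"gripper": -1, "x": 3.5, "y": 2, "z": 0, "ax": 0, "ay": 0, "az": 0},
  {"gripper": -1, "x": 0, "y": 0, "z": 0, "ax": 0, "ay": 0, "az": 0},
])

```text
clock: 21.75
position: [545.2, 67.2, 231.3]
ee_rot: [0.07, 0.998, 0.0, -0.001]
contact_force: [0.4, -1.2, -1.1]
gripper_width: 85.6
grasp_force: 0.0
```

```bash
cat >> h.py <<'E'
def pebbles():
    for n in('top','scene'):
        im,d,m=cap(n); w=world(d,m); np.savez(n+'L.npz',im=im,d=d,w=w)
        h=cv2.cvtColor(im,cv2.COLOR_RGB2HSV)
        k=((h[...,1]<90)&(w[...,2]>12)&(w[...,2]<45)&(w[...,0]>380)&(w[...,0]<640)&(w[...,1]>-300)&(w[...,1]<260)).astype(np.uint8)
        N,l,st,c=cv2.connectedComponentsWithStats(k)
        for i in range(1,N):
            if st[i,4]>60:
                q=w[l==i]; r=cv2.minAreaRect(q[:,:2].astype(np.float32)); print(n,'pebble',c[i].round(),st[i,4],np.round(r[0],1),np.round(r[1],1),round(r[2],1),'z95',np.percentile(q[:,2],95).round(1))
        P=w[(np.hypot(w[...,0]-675,w[...,1]+34)<22)&(w[...,2]>165)&(w[...,2]<178)]
        if len(P)>5: print(n,'post',len(P),np.round(cv2.minAreaRect(P[:,:2].astype(np.float32))[0],1),np.median(P[:,2]).round(1))
        P=w[(np.hypot(w[...,0]-675,w[...,1]+34)<110)&(w[...,2]>143)&(w[...,2]<157)]
        P=P[np.hypot(P[:,0]-675,P[:,1]+34)>75]
        if len(P)>50: A=np.c_[P[:,:2],np.ones(len(P))]; print(n,'rim',len(P),np.round(cv2.minEnclosingCircle(P[:,:2].astype(np.float32)),1) if 0 else cv2.minEnclosingCircle(P[:,:2].astype(np.float32)),'z plane',np.linalg.lstsq(A,P[:,2],rcond=None)[0].round(3),np.median(P[:,2]).round(1))
E
python3 - <<'E'
from h import *
pebbles(); plan([(447.7,116.5,60,None)])
E
```

```text
top pebble [235. 248.] 334 [448.1 115.6] [58.  37.8] 1.3 z95 39.2
top pebble [345. 251.] 340 [ 445.7 -160. ] [41.6 58.5] 81.5 z95 38.0
top post 122 [673.3 -34. ] 170.2
top rim 538 ((674.4356079101562, -34.348941802978516), 96.43338012695312) z plane [-7.00000e-03 -2.00000e-03  1.53917e+02] 149.7
scene pebble [252. 198.] 211 [ 451.1 -157.5] [40.9 57.2] 85.4 z95 38.0
scene pebble [316. 253.] 271 [452.1 117.8] [40.5 57.1] 89.6 z95 37.7
scene post 101 [676.4 -35. ] 170.9
scene rim 655 ((675.7940673828125, -35.40425491333008), 96.83756256103516) z plane [3.00000e-03 2.00000e-03 1.47044e+02] 149.7
at [549.6  65.7 231.8] yaw 171.8 j [ 0.41  0.26 -0.17  0.   -1.14 -2.13] w 85.3 t 21.85 F [ 0.1 -0.4  0.7]
(447.7, 116.5, 60, np.float64(171.8)) 6 (np.float64(1.8), np.float64(0.6), np.float64(2.86), np.float64(-0.0))
```

Bowl is home: rim at 149.7 mm, level, centred within about 1 mm of the deck. Pebble A next.

Run:
```python
from h import *
plan([(450,116.7,231,180.5),(450,116.7,60,None)])
```

```text
at [549.6  65.7 231.8] yaw 171.8 j [ 0.41  0.26 -0.17  0.   -1.14 -2.13] w 85.3 t 21.85 F [ 0.1 -0.4  0.7]
(450, 116.7, 231, 180.5) 3 [(np.float64(3.53), np.float64(1.21), np.float64(0.03), np.float64(-2.89)), (np.float64(3.46), np.float64(1.39), np.float64(0.03), np.float64(-2.89)), (np.float64(3.39), np.float64(1.56), np.float64(0.03), np.float64(-2.89))]
(450, 116.7, 60, np.float64(180.5)) 5 (np.float64(-0.0), np.float64(0.0), np.float64(3.42), np.float64(-0.0))
```

Request:
send_rows([
  {"gripper": -1, "x": 3.55, "y": 1.2, "z": 0, "ax": 0, "ay": 0, "az": -2.9},
  {"gripper": -1, "x": 3.45, "y": 1.4, "z": 0, "ax": 0, "ay": 0, "az": -2.9},
  {"gripper": -1, "x": 3.4, "y": 1.55, "z": 0, "ax": 0, "ay": 0, "az": -2.9},
  {"gripper": -1, "x": 0, "y": 0, "z": 3.5, "ax": 0, "ay": 0, "az": 0},
  {"gripper": -1, "x": 0, "y": 0, "z": 3.5, "ax": 0, "ay": 0, "az": 0},
])

```text
clock: 22.27
position: [452.1, 117.5, 162.9]
ee_rot: [-0.004, 1.0, 0.002, 0.004]
contact_force: [0.2, 0.4, -1.1]
gripper_width: 85.6
grasp_force: 0.0
```

Request:
send_rows([
  {"gripper": -1, "x": 0, "y": 0, "z": 3.5, "ax": 0, "ay": 0, "az": 0},
  {"gripper": -1, "x": 0, "y": 0, "z": 3.5, "ax": 0, "ay": 0, "az": 0},
  {"gripper": -1, "x": 0, "y": 0, "z": 3.0, "ax": 0, "ay": 0, "az": 0},
  {"gripper": -1, "x": 0, "y": 0, "z": 0, "ax": 0, "ay": 0, "az": 0},
  {"gripper": -1, "x": 0, "y": 0, "z": 0, "ax": 0, "ay": 0, "az": 0},
])

```text
clock: 22.68
position: [451.0, 115.3, 60.0]
ee_rot: [-0.003, 1.0, -0.001, -0.001]
contact_force: [0.6, 0.2, 1.0]
gripper_width: 85.5
grasp_force: 0.0
```

Run:
```python
from h import *
plan([(450,116.7,2,180.5)])
```

```text
at [451.  115.3  60. ] yaw -179.7 j [ 0.6   0.33 -0.59  0.   -0.65 -2.17] w 85.5 t 22.6833 F [0.6 0.2 1. ]
(450, 116.7, 2, 180.5) 2 (np.float64(0.05), np.float64(0.07), np.float64(2.9), np.float64(-0.08))
```

Request:
send_rows([
  {"gripper": -1, "x": 0.1, "y": 0.15, "z": 2.5, "ax": 0, "ay": 0, "az": 0},
  {"gripper": -1, "x": 0, "y": 0, "z": 1.8, "ax": 0, "ay": 0, "az": 0},
  {"gripper": -1, "x": 0, "y": 0, "z": 1.5, "ax": 0, "ay": 0, "az": 0},
  {"gripper": 1, "x": 0, "y": 0, "z": 0, "ax": 0, "ay": 0, "az": 0},
  {"gripper": 1, "x": 0, "y": 0, "z": 0, "ax": 0, "ay": 0, "az": 0},
])

```text
clock: 23.1
position: [451.2, 118.1, 4.3]
ee_rot: [-0.003, 1.0, 0.001, 0.001]
contact_force: [-0.5, 0.7, -0.2]
gripper_width: 64.0
grasp_force: 0.0
```

Request:
send_rows([
  {"gripper": 1, "x": 0, "y": 0, "z": 0, "ax": 0, "ay": 0, "az": 0},
  {"gripper": 1, "x": 0, "y": 0, "z": 0, "ax": 0, "ay": 0, "az": 0},
  {"gripper": 1, "x": 0, "y": 0, "z": 0, "ax": 0, "ay": 0, "az": 0},
  {"gripper": 1, "x": 0, "y": 0, "z": 0, "ax": 0, "ay": 0, "az": 0},
  {"gripper": 1, "x": 0, "y": 0, "z": 0, "ax": 0, "ay": 0, "az": 0},
])

```text
clock: 23.52
position: [451.1, 118.2, 5.2]
ee_rot: [-0.004, 1.0, 0.001, 0.002]
contact_force: [-0.3, -1.3, 5.3]
gripper_width: 41.8
grasp_force: 58.8
```

Request:
send_rows([
  {"gripper": 1, "x": 0, "y": 0, "z": -1.5, "ax": 0, "ay": 0, "az": 0},
  {"gripper": 1, "x": 0, "y": 0, "z": -3, "ax": 0, "ay": 0, "az": 0},
  {"gripper": 1, "x": 0, "y": 0, "z": -4, "ax": 0, "ay": 0, "az": 0},
  {"gripper": 1, "x": 0, "y": 0, "z": -4, "ax": 0, "ay": 0, "az": 0},
  {"gripper": 1, "x": 0, "y": 0, "z": -4, "ax": 0, "ay": 0, "az": 0},
])

```text
clock: 23.93
position: [448.9, 117.1, 170.9]
ee_rot: [-0.003, 1.0, 0.0, 0.0]
contact_force: [0.5, 1.0, -1.9]
gripper_width: 41.7
grasp_force: 59.8
```

Request:
send_rows([
  {"gripper": 1, "x": 0, "y": 0, "z": -4, "ax": 0, "ay": 0, "az": 0},
  {"gripper": 1, "x": 0, "y": 0, "z": 0, "ax": 0, "ay": 0, "az": 0},
])

```text
clock: 24.1
position: [454.0, 119.4, 217.8]
ee_rot: [-0.004, 1.0, 0.004, 0.009]
contact_force: [1.5, -0.5, -2.0]
gripper_width: 41.7
grasp_force: 59.9
```

Run:
```python
from h import *
plan([(630,-34.5,205,180.5)])
```

```text
at [454.  119.4 217.8] yaw -179.5 j [ 0.61  0.12 -0.39  0.   -1.04 -2.17] w 41.7 t 24.1 F [ 1.5 -0.5 -2. ]
(630, -34.5, 205, 180.5) 6 (np.float64(-2.91), np.float64(-2.59), np.float64(0.21), np.float64(-0.0))
```

Request:
send_rows([
  {"gripper": 1, "x": -3, "y": -2.5, "z": 0, "ax": 0, "ay": 0, "az": 0},
  {"gripper": 1, "x": -3, "y": -2.5, "z": 0, "ax": 0, "ay": 0, "az": 0},
  {"gripper": 1, "x": -3, "y": -2.5, "z": 0, "ax": 0, "ay": 0, "az": 0},
  {"gripper": 1, "x": -3, "y": -2.5, "z": 0, "ax": 0, "ay": 0, "az": 0},
  {"gripper": 1, "x": -3, "y": -2.5, "z": 0, "ax": 0, "ay": 0, "az": 0},
])

```text
clock: 24.52
position: [601.2, -7.9, 208.8]
ee_rot: [-0.003, 1.0, 0.0, 0.001]
contact_force: [1.2, 1.2, -2.7]
gripper_width: 42.0
grasp_force: 59.9
```

Request:
send_rows([
  {"gripper": 1, "x": -3, "y": -2.5, "z": 0, "ax": 0, "ay": 0, "az": 0},
  {"gripper": 1, "x": 0, "y": 0, "z": 0, "ax": 0, "ay": 0, "az": 0},
  {"gripper": 1, "x": 0, "y": 0, "z": 0, "ax": 0, "ay": 0, "az": 0},
  {"gripper": 1, "x": 0, "y": 0, "z": 0, "ax": 0, "ay": 0, "az": 0},
])

```text
clock: 24.85
position: [629.7, -31.5, 207.7]
ee_rot: [-0.003, 1.0, 0.0, -0.001]
contact_force: [-0.5, 0.1, -1.9]
gripper_width: 41.7
grasp_force: 60.0
```

Run:
```python
from h import *
plan([(630,-34.5,105,180.5)],step=25)
```

```text
at [629.7 -31.5 207.7] yaw -179.7 j [ 0.21  0.41 -0.01 -0.   -1.15 -1.77] w 41.7 t 24.85 F [-0.5  0.1 -1.9]
(630, -34.5, 105, 180.5) 5 (np.float64(-0.01), np.float64(-0.06), np.float64(2.05), np.float64(-0.03))
```

Request:
send_rows([
  {"gripper": 1, "x": 0, "y": -0.3, "z": 2.5, "ax": 0, "ay": 0, "az": 0},
  {"gripper": 1, "x": 0, "y": 0, "z": 2.5, "ax": 0, "ay": 0, "az": 0},
  {"gripper": 1, "x": 0, "y": 0, "z": 2.5, "ax": 0, "ay": 0, "az": 0},
  {"gripper": 1, "x": 0, "y": 0, "z": 1.5, "ax": 0, "ay": 0, "az": 0},
  {"gripper": 1, "x": 0, "y": 0, "z": 0.8, "ax": 0, "ay": 0, "az": 0},
])

```text
clock: 25.27
position: [628.3, -33.2, 109.3]
ee_rot: [-0.004, 1.0, 0.0, -0.001]
contact_force: [-0.6, -0.2, -2.3]
gripper_width: 41.1
grasp_force: 80.5
```

Request:
send_rows([
  {"gripper": 1, "x": 0, "y": 0, "z": 0.4, "ax": 0, "ay": 0, "az": 0},
  {"gripper": 1, "x": 0, "y": 0, "z": 0, "ax": 0, "ay": 0, "az": 0},
])

```text
clock: 25.43
position: [629.2, -33.7, 105.4]
ee_rot: [-0.004, 1.0, -0.0, -0.001]
contact_force: [-0.2, 0.2, -3.1]
gripper_width: 41.1
grasp_force: 80.6
```

Request:
send_rows([
  {"gripper": -0.3, "x": 0, "y": 0, "z": 0, "ax": 0, "ay": 0, "az": 0},
  {"gripper": -0.3, "x": 0, "y": 0, "z": 0, "ax": 0, "ay": 0, "az": 0},
  {"gripper": -0.3, "x": 0, "y": 0, "z": 0, "ax": 0, "ay": 0, "az": 0},
  {"gripper": -0.3, "x": 0, "y": 0, "z": -3.5, "ax": 0, "ay": 0, "az": 0},
  {"gripper": -0.3, "x": 0, "y": 0, "z": -3.5, "ax": 0, "ay": 0, "az": 0},
])

```text
clock: 25.85
position: [629.7, -34.6, 175.4]
ee_rot: [-0.003, 1.0, -0.0, -0.002]
contact_force: [1.5, 0.1, 1.0]
gripper_width: 55.6
grasp_force: 0.0
```

Request:
send_rows([
  {"gripper": -0.3, "x": 0, "y": 0, "z": -3.5, "ax": 0, "ay": 0, "az": 0},
  {"gripper": -1, "x": 3.6, "y": -2, "z": 0, "ax": 0, "ay": 0, "az": 0},
  {"gripper": -1, "x": 3.6, "y": -2, "z": 0, "ax": 0, "ay": 0, "az": 0},
  {"gripper": -1, "x": 3.6, "y": -2, "z": 0, "ax": 0, "ay": 0, "az": 0},
  {"gripper": -1, "x": 0, "y": 0, "z": 0, "ax": 0, "ay": 0, "az": 0},
])

```text
clock: 26.27
position: [516.6, -97.3, 211.9]
ee_rot: [-0.002, 1.0, 0.0, -0.001]
contact_force: [-0.3, 0.3, -0.1]
gripper_width: 85.3
grasp_force: 0.0
```

Run:
```python
from h import *
pebbles(); w=np.load('topL.npz')['w']
P=w[(np.hypot(w[...,0]-675,w[...,1]+34)<85)&(w[...,2]>98)&(w[...,2]<130)]; P=P[np.hypot(P[:,0]-675,P[:,1]+34)<78]; P=P[np.hypot(P[:,0]-675,P[:,1]+34)>20]
print(len(P),P.mean(0))
plan([(448.4,-158.7,100,174)])
```

```text
top pebble [345. 251.] 343 [ 445.9 -159.7] [41.3 59.1] 80.2 z95 39.4
top post 125 [673.3 -33.9] 169.8
top rim 411 ((675.3348999023438, -34.076324462890625), 95.93546295166016) z plane [-1.10000e-02  0.00000e+00  1.57098e+02] 149.4
scene pebble [252. 198.] 212 [ 450.6 -158.8] [41.1 55.9] 79.9 z95 38.0
scene post 103 [676.9 -34.1] 170.6
scene rim 664 ((675.9898681640625, -34.37481689453125), 96.5561294555664) z plane [2.00000e-03 1.00000e-03 1.47584e+02] 149.6
1 [635.64200652 -16.42727516 129.2820942 ]
at [522.5 -95.9 212.7] yaw -179.7 j [ 0.12  0.24 -0.25  0.   -1.08 -1.69] w 85.4 t 26.3667 F [ 0.  -0.1  0.1]
(448.4, -158.7, 100, 174) 4 [(np.float64(1.86), np.float64(-1.56), np.float64(2.82), np.float64(1.58)), (np.float64(1.82), np.float64(-1.61), np.float64(2.82), np.float64(1.58)), (np.float64(1.77), np.float64(-1.66), np.float64(2.82), np.float64(1.58)), (np.float64(1.73), np.float64(-1.71), np.float64(2.82), np.float64(1.58))]
```

Request:
send_rows([
  {"gripper": -1, "x": 2.5, "y": -2.1, "z": 0, "ax": 0, "ay": 0, "az": 0},
  {"gripper": -1, "x": 2.5, "y": -2.1, "z": 0, "ax": 0, "ay": 0, "az": 0},
  {"gripper": -1, "x": 2.4, "y": -2.1, "z": 0, "ax": 0, "ay": 0, "az": 4.4},
  {"gripper": -1, "x": 0, "y": 0, "z": 3.8, "ax": 0, "ay": 0, "az": 4.4},
  {"gripper": -1, "x": 0, "y": 0, "z": 3.8, "ax": 0, "ay": 0, "az": 0},
])

```text
clock: 26.78
position: [452.4, -159.4, 137.3]
ee_rot: [0.075, 0.997, 0.0, 0.005]
contact_force: [1.3, 0.6, -0.7]
gripper_width: 85.3
grasp_force: 0.0
```

Request:
send_rows([
  {"gripper": -1, "x": 0, "y": 0, "z": 3.8, "ax": 0, "ay": 0, "az": 0},
  {"gripper": -1, "x": 0, "y": 0, "z": 3.8, "ax": 0, "ay": 0, "az": 0},
  {"gripper": -1, "x": 0, "y": 0, "z": 0, "ax": 0, "ay": 0, "az": 0},
  {"gripper": -1, "x": 0, "y": 0, "z": 0, "ax": 0, "ay": 0, "az": 0},
])

```text
clock: 27.12
position: [450.0, -158.5, 58.1]
ee_rot: [0.073, 0.997, -0.0, -0.002]
contact_force: [0.6, 0.5, 0.0]
gripper_width: 86.0
grasp_force: 0.0
```

Run:
```python
from h import *
plan([(448.4,-159.2,4,171.5)])
im,d,m=cap('top'); w=world(d,m)
P=w[(np.hypot(w[...,0]-675,w[...,1]+34)<76)&(np.hypot(w[...,0]-675,w[...,1]+34)>20)&(w[...,2]>98)&(w[...,2]<130)]
print('in bowl',len(P),P.mean(0).round(1)); save(cv2.resize(im[110:290,200:440],(640,480)),'c6.png')
```

```text
at [ 450.  -158.5   58.1] yaw 171.7 j [ 0.    0.35 -0.57  0.   -0.66 -1.72] w 86.0 t 27.1167 F [0.6 0.5 0. ]
(448.4, -159.2, 4, 171.5) 2 (np.float64(0.07), np.float64(-0.05), np.float64(2.71), np.float64(0.08))
in bowl 81 [605.3 -32.1 117.3]
```

View pics/c6.png

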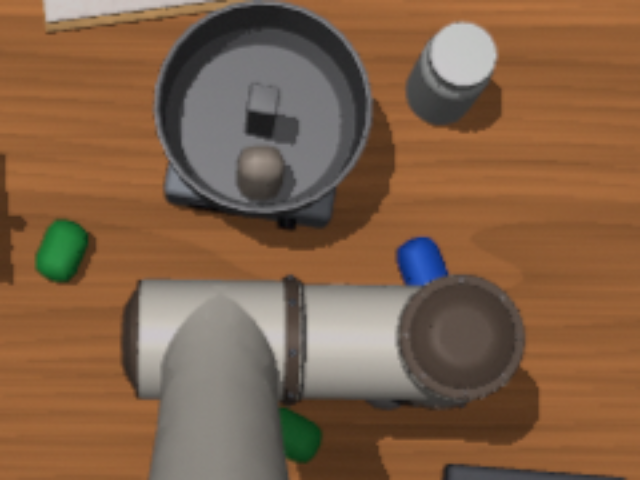

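The crop shows pebble A lying in the bowl at (260,172), near side. Pebble B next.

Request:
send_rows([
  {"gripper": -1, "x": 0.1, "y": 0, "z": 2.5, "ax": 0, "ay": 0, "az": 0},
  {"gripper": -1, "x": 0, "y": 0, "z": 1.8, "ax": 0, "ay": 0, "az": 0},
  {"gripper": -1, "x": 0, "y": 0, "z": 1.1, "ax": 0, "ay": 0, "az": 0},
  {"gripper": 1, "x": 0, "y": 0, "z": 0, "ax": 0, "ay": 0, "az": 0},
  {"gripper": 1, "x": 0, "y": 0, "z": 0, "ax": 0, "ay": 0, "az": 0},
])

```text
clock: 27.58
position: [450.8, -158.4, 7.0]
ee_rot: [0.073, 0.997, -0.0, 0.002]
contact_force: [0.0, 0.2, -0.7]
gripper_width: 63.7
grasp_force: 0.0
```

Request:
send_rows([
  {"gripper": 1, "x": 0, "y": 0, "z": 0, "ax": 0, "ay": 0, "az": 0},
  {"gripper": 1, "x": 0, "y": 0, "z": 0, "ax": 0, "ay": 0, "az": 0},
  {"gripper": 1, "x": 0, "y": 0, "z": 0, "ax": 0, "ay": 0, "az": 0},
  {"gripper": 1, "x": 0, "y": 0, "z": 0, "ax": 0, "ay": 0, "az": 0},
  {"gripper": 1, "x": 0, "y": 0, "z": 0, "ax": 0, "ay": 0, "az": 0},
])

```text
clock: 28.0
position: [450.5, -158.5, 7.3]
ee_rot: [0.073, 0.997, -0.0, 0.003]
contact_force: [0.1, 1.0, 6.2]
gripper_width: 40.8
grasp_force: 62.0
```

Request:
send_rows([
  {"gripper": 1, "x": 0, "y": 0, "z": -1.5, "ax": 0, "ay": 0, "az": 0},
  {"gripper": 1, "x": 0, "y": 0, "z": -3, "ax": 0, "ay": 0, "az": 0},
  {"gripper": 1, "x": 0, "y": 0, "z": -4, "ax": 0, "ay": 0, "az": 0},
  {"gripper": 1, "x": 0, "y": 0, "z": -4, "ax": 0, "ay": 0, "az": 0},
  {"gripper": 1, "x": 0, "y": 0, "z": -4, "ax": 0, "ay": 0, "az": 0},
])

```text
clock: 28.42
position: [447.7, -158.3, 172.7]
ee_rot: [0.073, 0.997, 0.0, 0.001]
contact_force: [1.4, 0.8, -3.8]
gripper_width: 40.9
grasp_force: 61.0
```

Request:
send_rows([
  {"gripper": 1, "x": 0, "y": 0, "z": -4, "ax": 0, "ay": 0, "az": 0},
  {"gripper": 1, "x": 0, "y": 0, "z": -2, "ax": 0, "ay": 0, "az": 0},
  {"gripper": 1, "x": 0, "y": 0, "z": 0, "ax": 0, "ay": 0, "az": 0},
])

```text
clock: 28.67
position: [451.2, -158.8, 236.8]
ee_rot: [0.073, 0.997, -0.0, 0.007]
contact_force: [-0.0, 0.6, -2.1]
gripper_width: 41.1
grasp_force: 61.2
```

Run:
```python
from h import *
plan([(721.5,-41,226,171.6)])
```

```text
at [ 451.2 -158.8  236.8] yaw 171.6 j [ 0.    0.12 -0.34  0.   -1.1  -1.72] w 41.1 t 28.6667 F [-0.   0.6 -2.1]
(721.5, -41, 226, 171.6) 8 (np.float64(-3.13), np.float64(1.95), np.float64(0.14), np.float64(0.0))
```

Request:
send_rows([
  {"gripper": 1, "x": -3.1, "y": 1.95, "z": 0, "ax": 0, "ay": 0, "az": 0},
  {"gripper": 1, "x": -3.1, "y": 1.95, "z": 0, "ax": 0, "ay": 0, "az": 0},
  {"gripper": 1, "x": -3.1, "y": 1.95, "z": 0, "ax": 0, "ay": 0, "az": 0},
  {"gripper": 1, "x": -3.1, "y": 1.95, "z": 0, "ax": 0, "ay": 0, "az": 0},
  {"gripper": 1, "x": -3.1, "y": 1.95, "z": 0, "ax": 0, "ay": 0, "az": 0},
])

```text
clock: 29.08
position: [616.4, -83.7, 229.1]
ee_rot: [0.074, 0.997, 0.0, -0.001]
contact_force: [1.0, -0.5, -1.9]
gripper_width: 40.8
grasp_force: 61.2
```

Request:
send_rows([
  {"gripper": 1, "x": -3.1, "y": 1.95, "z": 0, "ax": 0, "ay": 0, "az": 0},
  {"gripper": 1, "x": -3.1, "y": 1.95, "z": 0, "ax": 0, "ay": 0, "az": 0},
  {"gripper": 1, "x": -3.1, "y": 1.95, "z": 0, "ax": 0, "ay": 0, "az": 0},
  {"gripper": 1, "x": 0, "y": 0, "z": 0, "ax": 0, "ay": 0, "az": 0},
  {"gripper": 1, "x": 0, "y": 0, "z": 0, "ax": 0, "ay": 0, "az": 0},
])

```text
clock: 29.5
position: [716.6, -39.2, 226.2]
ee_rot: [0.073, 0.997, -0.0, -0.003]
contact_force: [-1.1, -0.1, -2.3]
gripper_width: 41.1
grasp_force: 61.2
```

Run:
```python
from h import *
plan([(721.5,-41,106,171.6)],step=25)
```

```text
at [716.6 -39.2 226.2] yaw 171.6 j [ 0.17  0.55  0.27 -0.   -1.29 -1.89] w 41.1 t 29.5 F [-1.1 -0.1 -2.3]
(721.5, -41, 106, 171.6) 5 (np.float64(-0.1), np.float64(-0.02), np.float64(2.4), np.float64(0.01))
```

Request:
send_rows([
  {"gripper": 1, "x": -0.5, "y": -0.1, "z": 2.8, "ax": 0, "ay": 0, "az": 0},
  {"gripper": 1, "x": 0, "y": 0, "z": 2.8, "ax": 0, "ay": 0, "az": 0},
  {"gripper": 1, "x": 0, "y": 0, "z": 2.8, "ax": 0, "ay": 0, "az": 0},
  {"gripper": 1, "x": 0, "y": 0, "z": 2.0, "ax": 0, "ay": 0, "az": 0},
  {"gripper": 1, "x": 0, "y": 0, "z": 1.2, "ax": 0, "ay": 0, "az": 0},
])

```text
clock: 29.92
position: [720.5, -42.9, 112.3]
ee_rot: [0.074, 0.997, -0.0, 0.0]
contact_force: [3.2, -0.4, -0.6]
gripper_width: 40.9
grasp_force: 61.5
```

Request:
send_rows([
  {"gripper": 1, "x": 0, "y": 0, "z": 0.3, "ax": 0, "ay": 0, "az": 0},
  {"gripper": 1, "x": 0, "y": 0, "z": 0, "ax": 0, "ay": 0, "az": 0},
])

```text
clock: 30.08
position: [720.6, -42.6, 111.0]
ee_rot: [0.074, 0.997, -0.0, -0.001]
contact_force: [1.3, -0.4, -3.0]
gripper_width: 41.2
grasp_force: 61.3
```

Request:
send_rows([
  {"gripper": -0.3, "x": 0, "y": 0, "z": 0, "ax": 0, "ay": 0, "az": 0},
  {"gripper": -0.3, "x": 0, "y": 0, "z": 0, "ax": 0, "ay": 0, "az": 0},
  {"gripper": -0.3, "x": 0, "y": 0, "z": 0, "ax": 0, "ay": 0, "az": 0},
  {"gripper": -0.3, "x": 0, "y": 0, "z": -3.5, "ax": 0, "ay": 0, "az": 0},
  {"gripper": -0.3, "x": 0, "y": 0, "z": -3.5, "ax": 0, "ay": 0, "az": 0},
])

```text
clock: 30.5
position: [719.6, -42.2, 179.8]
ee_rot: [0.073, 0.997, -0.0, -0.003]
contact_force: [2.1, 0.4, 0.9]
gripper_width: 55.3
grasp_force: 0.0
```

Request:
send_rows([
  {"gripper": -0.3, "x": 0, "y": 0, "z": -3.5, "ax": 0, "ay": 0, "az": 0},
  {"gripper": -0.3, "x": 0, "y": 0, "z": -3.5, "ax": 0, "ay": 0, "az": 0},
  {"gripper": -0.3, "x": 4, "y": 0, "z": 0, "ax": 0, "ay": 0, "az": 0},
  {"gripper": -0.3, "x": 4, "y": 0, "z": 0, "ax": 0, "ay": 0, "az": 0},
  {"gripper": -0.3, "x": 4, "y": 0, "z": 0, "ax": 0, "ay": 0, "az": 0},
])

```text
clock: 30.92
position: [601.4, -24.3, 252.1]
ee_rot: [0.074, 0.997, 0.001, 0.001]
contact_force: [0.2, 0.0, 0.6]
gripper_width: 55.8
grasp_force: 0.0
```

Request:
send_rows([
  {"gripper": -0.3, "x": 4, "y": 0, "z": 0, "ax": 0, "ay": 0, "az": 0},
  {"gripper": -0.3, "x": 4, "y": 0, "z": 0, "ax": 0, "ay": 0, "az": 0},
  {"gripper": -0.3, "x": 4, "y": 0, "z": 0, "ax": 0, "ay": 0, "az": 0},
  {"gripper": -0.3, "x": 4, "y": 0, "z": 0, "ax": 0, "ay": 0, "az": 0},
  {"gripper": -0.3, "x": 0, "y": 0, "z": 0, "ax": 0, "ay": 0, "az": 0},
])

```text
clock: 31.33
position: [436.8, -1.8, 251.4]
ee_rot: [0.073, 0.997, 0.001, -0.001]
contact_force: [-0.1, 0.6, -0.5]
gripper_width: 55.4
grasp_force: 0.0
```

Run:
```python
from h import *
pebbles(); im=np.load('topL.npz')['im']; sc=np.load('sceneL.npz')['im']
save(np.hstack([cv2.resize(im[100:300,80:500],(400,300)),cv2.resize(sc[120:380,130:480],(400,300))]),'c7.png')
for n in('top','scene'):
    w=np.load(n+'L.npz')['w']; r=np.hypot(w[...,0]-676,w[...,1]+34.5)
    P=w[(r<74)&(r>20)&(w[...,2]>100)&(w[...,2]<132)]
    for q in(P[P[:,0]<676],P[P[:,0]>676]): print(n,'in bowl',len(q),q.mean(0).round(1) if len(q) else '',np.percentile(q[:,2],95).round(1) if len(q) else '')
    P=w[(w[...,2]>128)&(w[...,2]<146)&(abs(w[...,0]-600)<90)&(abs(w[...,1]-310)<85)]
    print(n,'pan',np.round(cv2.minAreaRect(P[:,:2].astype(np.float32))[0],1),np.median(P[:,2]).round(1))
s=arm.read_state(); print(s['position'],s['clock'],s['contact_force'])
```

```text
top post 123 [673.3 -34. ] 170.3
top rim 627 ((673.6076049804688, -34.0971794128418), 96.16092681884766) z plane [-5.00000e-03  2.00000e-03  1.53068e+02] 149.6
scene post 103 [676.7 -33.4] 170.6
scene rim 654 ((676.6334838867188, -35.157745361328125), 96.68411254882812) z plane [0.00000e+00 1.00000e-03 1.48783e+02] 149.6
top in bowl 68 [607.9 -31.2 121.2] 131.4
top in bowl 296 [718.8 -42.2 115.6] 121.2
top pan [598.5 309.1] 138.2
scene in bowl 98 [626.9 -18.9 117.5] 130.6
scene in bowl 347 [722.7 -36.4 114.5] 120.6
scene pan [601.6 307.9] 137.7
[443.20966353  -1.08042587 252.66721277] 31.4333 [ 0.18285492 -0.02018259 -0.02992543]
```

View pics/c7.png

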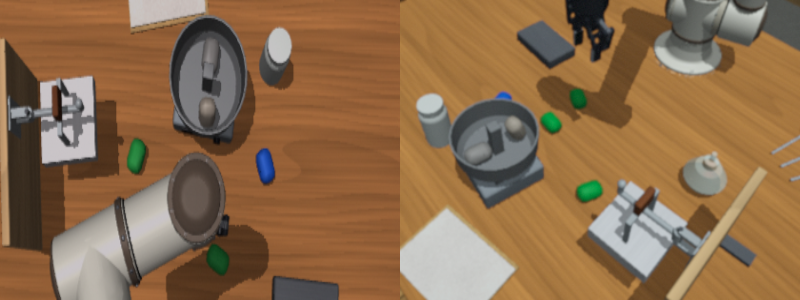

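The last picture shows both grey pebbles inside the bowl: left half (208,108) and (211,52), right half (478,152) and (514,128). The bowl is level on its base, the cover hangs on the hook, and the arm is clear of everything. Handing in.

```bash
python3 -c "
from bench import arm
print(arm.job_done())"
```

```text
the job is handed in; nothing more can be done
None
```

The job is handed in. The hook is fully out with the cover hanging on it, the bowl is seated home on the base, and both grey pebbles are in the bowl; `job_done()` returned no verdict.

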